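# Prop a power board over the inspection light

### The job

Prop the power board up for checking over the low inspection light: stand the round rest post in the middle of the round pad and the square rest post in the middle of the square pad, at the two sides of the light, then lay the board level across the tops of both posts, centred over the light and in line with them, with its component end over the round post and its bare copper end over the square post. Last, set the steel weight gently (not dropped) upright on the middle of the board's copper patch, above the square post. Leave the red multimeter where it is.

Things in the scene. Friction and masses are not known exactly. Their poses are not given: they have to be found in the camera images.
- post_round: loose rest post: upright round white plastic cylinder, 44 mm in diameter, 40 mm high, 70 g. Origin at the centre of its underside, z up.
- post_square: loose rest post: upright square white plastic block, 42 x 42 mm (along its x and y), 40 mm high, 80 g. Origin at the centre of its underside, z up.
- board: loose power board on a metal base, 180 (x) by 60 (y) mm, slab 10 mm thick, 250 g, balanced at its middle; starts flat, roughly along world x. Parts up to 24 mm tall stand on its +x half (21 to 84 mm from the middle; white socket at the end); -x half bare, flush copper patch 46 mm square centred at x = -64 mm. Origin: centre of underside, z up. Pinch across the width at the middle.
- weight: loose steel hold-down weight, about 300 g, round: base 40 mm in diameter and 22 mm high, thin neck, round knob on top 26 mm in diameter from 34 to 50 mm above the underside; 50 mm high in all. Origin at the centre of its underside, z up.
- light: fixed low inspection light: round aluminium puck with white face, 48 mm in diameter, 15 mm high, between the two pads. Origin: centre of its underside, on the table, z up. Its y axis runs along the row of pads (pad centres 64 mm away at +y and -y; which is which changes), its x axis across the row, away from the robot.
- pad_round: fixed flat round black rubber pad, 70 mm in diameter, 4 mm thick, 64 mm from the light's centre. Origin at the centre of its underside, on the table.
- pad_square: fixed flat square black rubber pad, 70 x 70 mm, 4 mm thick, 64 mm from the light's centre on the other side. Origin at the centre of its underside, on the table.
- meter: bystander: red multimeter lying flat beyond the light, 80 (x) by 150 (y) mm, 36 mm high, 400 g. Origin at the centre of its underside. To be left alone.
Things that resemble listed ones, but are neither listed nor needed, are in the scene too. Leave any blue or brown look-alike of the post_round alone.

How it is judged:
On the way, in this order (a step that is already met when the one before it is completed fails the run):
1. both rest posts stand upright on the middles of their own pads (horizontal distance between post_round and pad_round below 0.012 m and z of post_round in the frame of pad_round between 0.001 and 0.008 m and angle between each of post_round, post_square's own z axis and vertical below 0.08 rad and horizontal distance between post_square and pad_square below 0.012 m and z of post_square in the frame of pad_square between 0.001 and 0.008 m), for 0.2 s.
2. the board lies level across both posts, centred over the light and in line with them, component end over the round post (all of step 1 and horizontal distance between board and light below 0.012 m and z of board in the frame of light between 0.04 and 0.049 m and angle between board's own z axis and vertical below 0.06 rad and angle between the x axis of board and the y axis of light, either way round below 0.15 rad and x of pad_round in the frame of board above 0.04 m), for 0.2 s.
At the end, for the whole second after the job is handed in: Posts upright, within 12 mm of their own pads' centres; board level on both posts, middle within 12 mm of the light's centre from above, within 0.15 rad of the row, component end to the round pad; weight upright on the board within 12 mm of the copper patch's centre in x and y; all at rest (all of step 2 and x of weight in the frame of board between -0.076 and -0.052 m and y of weight in the frame of board between -0.012 and 0.012 m and z of weight in the frame of board between 0.007 and 0.014 m and angle between weight's own z axis and vertical below 0.08 rad and linear speed of each of post_round, post_square, board, weight below 0.01 m/s); the robot touches nothing.
It fails at once if the multimeter is moved by more than 15 mm (distance of meter from where it was at the start of the episode above 0.015 m).
It fails at once if the weight is dropped or slammed on the board (over 35 N) (contact force between weight and board above 35 N).
It also fails if it takes over 128 s, if anything falls off the work surface, if the arm or the gripper's body presses on something with over 40 N, if the wrist force passes 120 N, or if a joint passes its speed limit or range.

### The arm

A 6-joint arm with a two-finger parallel gripper is mounted at the origin on the work surface. World frame = base frame: x ahead of the robot, y to its left, z up, the work surface at z = 0. Lengths are in m, angles in rad, forces in N, time in s.
With the tool pointing down it reaches from about 0.225 to 0.875 m from the base axis. Payload 3.4 kg.
Tool frame: the origin (TCP) lies at the very end of the fingers, on their centre line; the grasp point (between the pads) lies 19 mm behind it (grip_depth is the distance from the TCP to the grasp point, in m); x points along the fingers, z is the direction in which the jaws open and shut, and the axes are right-handed (so a half turn about x gives the same grasp; the last joint's range is limited). The gripper opens to 85 mm and grips with 20 to 120 N. Pads are 22 mm wide; open, the fingers measure 114 mm over their backs; the gripper's body (76 mm by 85 mm) begins 54 mm behind the grasp point. The pads swing forward as they close: fully open they stand 13 mm farther back than shut.
Start: joints at [-1.471, 0.276, 1.505, -0, 1.361, -0.121], TCP at [0.126, -0.561, 0.21] pointing down, gripper open.
Joint ranges: [-2.89, 2.89], [-0.75, 2.08], [0.22, 2.7], [-1.18, 4.32], [0.11, 2.71], [-2.7, 2.7]. Speed limits (rad/s): [2.57, 2.57, 3.14, 3.14, 3.14, 3.14].

### API

Orientations are given as a unit quaternion [w, x, y, z].
In Python, from rig import get_state, get_image, sign_off, grip_depth gives the robot as it stands. The module is installed in compiled form; this text tells all that it offers.
- The arm moves only by the tool arm_command, never from a script. Its argument "series" is a list of rows, each an object with "dp": the shift along the tool's x, y, z scaled (see below), a list of three; "angular": the turn, a rotation vector about the tool's x, y, z scaled (see below), a list of three; "gripper": the finger opening in mm, from 0 to 85.4. A call has exactly 8 rows; each row shifts and turns the pose as measured when the row begins, along the tool's axes as they then stand; what a row does not reach is not made up. The controller multiplies each number of a shift by 0.12 m and each number of a turn by 90 degrees. A row lasts 1/8 s, in which the tool goes at most 62.5 mm and 10.7 degrees, less where a joint would pass 70% of its speed; a pose out of reach is approached as far as the arm can. A call with a number of a shift or a turn outside -1 to 1 is refused whole. A call with a gripper value outside its range is refused whole. The fingers move at their own pace and stop on an object; "grip_force" is the grip in N (left out, the last holds). Time passes only in rows, so rows that do not move let the fingers close, or fill a call up. It gives the time, the measured TCP pose, the force and the opening at its end, in the units of the state.
- get_state(): the state, without advancing time (a new reading comes with each control period).
- get_image(name): name is "side" or "top" or "wrist"; returns a dict with "image" (400x640x3 uint8, blue, green, red), "depth" (400x640 float32, m along the optical axis (not along the pixel's ray), 0 where there is no reading), "mtx" (3x3 intrinsics, pixels), "view" (4x4, takes a point from world to camera coordinates); the wrist camera has in their place "mount" (4x4, takes a point from camera to tool coordinates, whose origin is the TCP and whose axes are the tool frame's). Camera axes: x right, y up, looking along -z (the intrinsics and any distortion apply to the point x, -y, -z); pixel columns grow to the right and rows downward; lengths in m; the calibration is good to about 2 mm. A picture is of the moment at which its call begins: read the wrist's pose just before it.
- sign_off(): hands the job in, once; it reports no verdict.
The state is a dict: "clock": time; "qpos": joint angles; "qd": joint speeds; "effort": joint torques, N m; "position": TCP position; "ee_rot": TCP orientation; "contact_force": force on the tool from outside, world axes, zero at the start; "moment": the same for the moment, N m; "width": finger opening in m.
Only numpy, scipy, OpenCV 4.12 (cv2) and the standard library are available. Lean on these libraries where they do the work, as an engineer would, in place of code of your own. Each camera call takes 0.05 s, during which the arm holds its last target. There are 200 camera calls.

## Working session

There is one attempt and no reset: what is moved stays moved. The work goes in short steps, Python scripts to look and compute and a tool call to move; the robot and the scene stay as the last step left them, time stands still between calls to the robot, and variables do not carry over. Pictures are saved under pics/ and viewed, about 12 in all and at most 16, crops included, and the job is handed in when it is done.

Besides the shell and the picture viewer there is one more tool, called after "Emit:" as name(argument=value, ...), one argument or row to a line, values as JSON. arm_command: Moves the arm, as the interface text tells. Its arguments: {"type":"object","properties":{"series":{"type":"array","items":{"type":"object","properties":{"dp":{"type":"array","items":{"type":"number"}},"angular":{"type":"array","items":{"type":"number"}},"gripper":{"type":"number"}}}},"grip_force":{"type":"number"}},"required":["series"]}

```bash
mkdir -p pics
cat > h.py <<'E'
import numpy as np, cv2
from rig import get_state, get_image, sign_off, grip_depth
from scipy.spatial.transform import Rotation as R
def Rq(q): return R.from_quat([q[1],q[2],q[3],q[0]])
def grab(n):
    s=get_state(); im=get_image(n)
    if n=='wrist':
        T=np.eye(4);T[:3,:3]=Rq(s['ee_rot']).as_matrix();T[:3,3]=s['position']
        im['c2w']=T@np.array(im['mount'])
    else: im['c2w']=np.linalg.inv(np.array(im['view']))
    np.savez(f'{n}.npz',**{k:im[k] for k in('image','depth','mtx','c2w')})
    return im
def load(n): return dict(np.load(f'{n}.npz'))
def cloud(im):
    d=im['depth'];K=np.array(im['mtx']);v,u=np.indices(d.shape)
    P=np.stack([(u-K[0,2])/K[0,0]*d,-(v-K[1,2])/K[1,1]*d,-d],-1)
    W=P@im['c2w'][:3,:3].T+im['c2w'][:3,3]; W[d==0]=np.nan
    return W
def ray(im,u,v,z):
    K=np.array(im['mtx']);p=np.array([(u-K[0,2])/K[0,0],-(v-K[1,2])/K[1,1],-1.])
    r=im['c2w'][:3,:3]@p;o=im['c2w'][:3,3]
    return o+r*(z-o[2])/r[2]
def proj(im,p):
    c=np.linalg.inv(im['c2w'])@np.append(p,1);K=np.array(im['mtx'])
    return K[0,0]*c[0]/-c[2]+K[0,2],K[1,1]*-c[1]/-c[2]+K[1,2]
E
python3 - <<'E'
from h import *
s=get_state();print(s, grip_depth)
for n in('top','side','wrist'):
    im=grab(n);cv2.imwrite(f'pics/{n}0.png',im['image']);print(n,im['mtx'],im['c2w'].round(3),[k for k in im])
E
```

```text
{'clock': 0.0, 'qpos': array([-1.47101960e+00,  2.76581599e-01,  1.50613881e+00,  4.92090662e-06,
        1.36073032e+00, -1.20990066e-01]), 'qd': array([ 0.00044857, -0.00244457,  0.00112959,  0.00023795,  0.0010946 ,
        0.00144939]), 'effort': array([-1.31943543e-04, -4.16775262e+01, -2.45799816e+01,  9.10097981e-06,
        1.10608057e-02, -5.72327892e-06]), 'position': array([ 0.12585594, -0.56046011,  0.20924515]), 'ee_rot': array([ 0.55157784,  0.44234798,  0.55249454, -0.44140677]), 'contact_force': array([ 0.10709506, -0.11110641, -0.41477712]), 'moment': array([ 0.0089397 ,  0.02717343, -0.00349504]), 'width': 0.08539465482718955} 0.0187
top [[370.10629781   0.         317.42635076]
 [  0.         370.10629781 202.69152809]
 [  0.           0.           1.        ]] [[-0.01   0.999 -0.046  0.535]
 [-1.    -0.011 -0.01  -0.033]
 [-0.01   0.046  0.999  0.945]
 [ 0.     0.     0.     1.   ]] ['image', 'depth', 'mtx', 'view', 'c2w']
side [[396.37169397   0.         314.03340034]
 [  0.         396.37169397 198.4966902 ]
 [  0.           0.           1.        ]] [[ 0.972  0.143 -0.185  0.369]
 [-0.234  0.643 -0.729 -0.751]
 [ 0.014  0.752  0.659  0.727]
 [ 0.     0.     0.     1.   ]] ['image', 'depth', 'mtx', 'view', 'c2w']
wrist [[305.57280944   0.         318.83231201]
 [  0.         305.57280944 198.62589016]
 [  0.           0.           1.        ]] [[ 0.219  0.941  0.26   0.192]
 [-0.976  0.211  0.057 -0.547]
 [-0.001 -0.266  0.964  0.374]
 [ 0.     0.     0.     1.   ]] ['image', 'depth', 'mtx', 'mount', 'c2w']
```

View pics/top0.png

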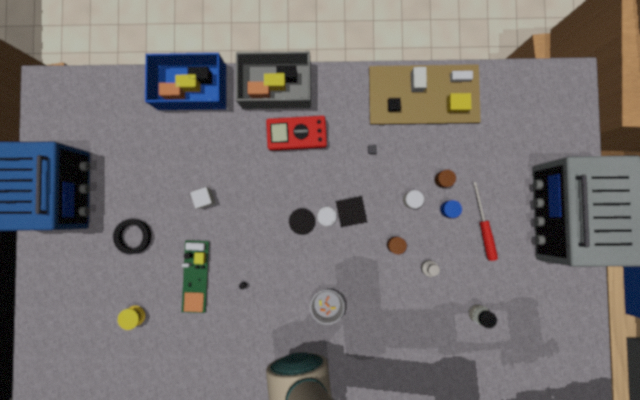

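View pics/side0.png

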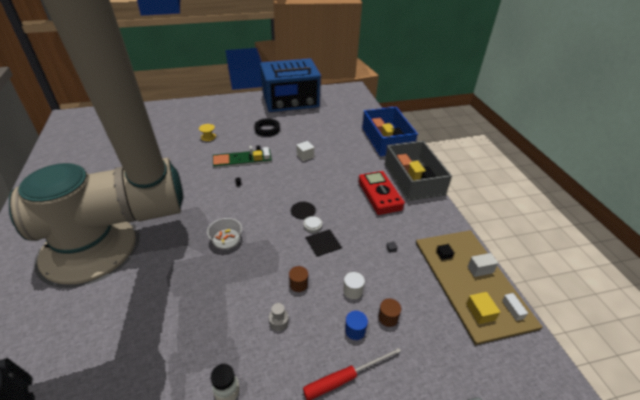

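Top view: round white post at (415,200), with brown look-alikes at (446,179) and (397,245) and a blue one at (452,209). White square post (201,198), round pad (302,222), light (327,216), square pad (351,211), board (195,276) with its components toward +x. The weight is either (431,269), a silver knob, or (487,318), a jar with a black top. Next I'll measure and confirm in crops.

Run:
```python
from h import *
t=load('top');s=load('side')
a=cv2.resize(t['image'][180:340,380:510],None,fx=3.5,fy=3.5,interpolation=2)
b=cv2.resize(s['image'][255:400,200:420],None,fx=3.5*160/145,fy=3.5*160/145,interpolation=2)[:,:]
h=min(a.shape[0],b.shape[0]);c=np.hstack([a[:h],b[:h]]);c=cv2.resize(c,(800,int(c.shape[0]*800/c.shape[1])));cv2.imwrite('pics/crop1.png',c)
W=cloud(t);WS=cloud(s)
def blob(nm,u,v,r,zlo,zhi=0.2):
    w=W[v-r:v+r,u-r:u+r].reshape(-1,3); 
    m=(w[:,2]>zlo)&(w[:,2]<zhi); q=w[m]
    if len(q)<5: print(nm,'few',np.nanpercentile(w[:,2],[5,50,95]));return
    z=np.percentile(q[:,2],90); k=q[q[:,2]>z-.006]
    rect=cv2.minAreaRect(k[:,:2].astype(np.float32)*1000)
    print(nm,len(k),'top z',z.round(4),'mean',k.mean(0).round(4),'rect',np.round(rect[0],1),np.round(rect[1],1),round(rect[2],1))
blob('pr',415,200,16,.015);blob('ps',201,198,18,.015);blob('weight',431,269,14,.01);blob('jar',487,318,14,.01)
blob('board',195,276,42,.005,.016);blob('boardall',195,276,42,.005,.06);blob('light',327,216,14,.009,.03);blob('padr',302,222,18,.0025,.008);blob('pads',351,211,22,.0025,.008)
print(np.nanmedian(W[330:360,100:200,2]))
hsv=cv2.cvtColor(t['image'],cv2.COLOR_BGR2HSV)
# dark pads by colour
g=t['image'].max(2)
for nm,u,v,r,z in(('padr',302,222,24,.004),('pads',351,211,26,.004)):
    m=np.zeros(g.shape,np.uint8);m[v-r:v+r,u-r:u+r]=(g[v-r:v+r,u-r:u+r]<45)
    n,l,st,c=cv2.connectedComponentsWithStats(m);i=l[v,u]
    cn=cv2.findContours((l==i).astype(np.uint8),0,2)[0][0]
    P=np.array([ray(t,x,y,z)[:2] for x,y in cn[:,0]],np.float32)*1000
    print(nm,st[i],ray(t,*c[i],z).round(4),cv2.minAreaRect(P))
m=(g>150).astype(np.uint8)
n,l,st,c=cv2.connectedComponentsWithStats(m)
for nm,u,v,z in(('light',327,216,.015),('pr',415,200,.04),('ps',201,198,.04)):
    i=l[v,u];print(nm,st[i],ray(t,*c[i],z).round(4))
    cn=max(cv2.findContours((l==i).astype(np.uint8),0,2)[0],key=len)
    print(cv2.minAreaRect(np.array([ray(t,x,y,z)[:2] for x,y in cn[:,0]],np.float32)*1000))
```

```text
pr 251 top z 0.0418 mean [ 0.5842 -0.2608  0.0401] rect [ 584.5 -261.1] [41.4 41.9] 44.3
ps 294 top z 0.0421 mean [0.5939 0.2629 0.0402] rect [593.9 263.5] [42.4 43.3] 17.7
weight 98 top z 0.0511 mean [ 0.4129 -0.3002  0.05  ] rect [ 412.6 -300.2] [24.5 24.3] 13.7
jar 243 top z 0.0713 mean [ 0.3    -0.4177  0.0699] rect [ 300.1 -417.7] [39.3 38.3] 13.4
board 1388 top z 0.0128 mean [0.3834 0.2868 0.0106] rect [395.5 269.7] [101.  180.9] 85.1
boardall 320 top z 0.0265 mean [0.4542 0.2821 0.0278] rect [451.5 283.2] [49.9 61.6] 83.1
light 258 top z 0.0169 mean [ 0.5445 -0.0455  0.0148] rect [544.3 -46. ] [42.8 45.3] 89.4
padr 555 top z 0.0064 mean [0.5334 0.0171 0.0045] rect [531.2  17.7] [89.2 88.9] 89.4
pads 724 top z 0.0063 mean [ 0.5564 -0.108   0.0045] rect [ 556.7 -108.4] [108.8 109.5] 0.9
0.00052109494754915
padr [290 209  24  25 459] [0.532  0.0171 0.004 ] ((532.3857421875, 17.568763732910156), (59.33660888671875, 59.222251892089844), 44.437015533447266)
pads [337 198  29  28 594] [ 0.556  -0.1086  0.004 ] ((555.538330078125, -108.79336547851562), (63.28614044189453, 62.03169250488281), 11.483078956604004)
light [317 207  19  19 291] [ 0.5443 -0.045   0.015 ]
((544.3067016601562, -44.68324279785156), (45.20984649658203, 45.17472839355469), 89.38220977783203)
pr [406 190  18  18 253] [ 0.5844 -0.2612  0.04  ]
((584.5111694335938, -260.9780578613281), (41.20350646972656, 41.70793914794922), 44.131351470947266)
ps [190 187  21  21 291] [0.5934 0.2651 0.04  ]
((593.41943359375, 265.2295227050781), (41.462093353271484, 42.07337188720703), 17.867338180541992)
```

View pics/crop1.png

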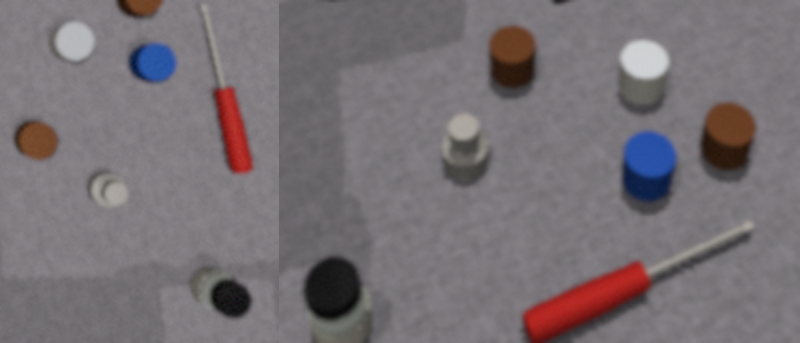

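Confirmed: the weight is the silver two-step knob at (431,269), top 50 mm and knob 25 mm wide. The thing at (487,318) is a black-topped jar 70 mm tall. The post is the white cylinder at (415,200). First move goes toward it.

Emit:
arm_command(
  series=[
    {"dp": [0,0.5,-0.19],"angular": [0,0,0],"gripper": 85},
    {"dp": [0,0.5,-0.19],"angular": [0,0,0],"gripper": 85},
    {"dp": [0,0.5,-0.19],"angular": [0,0,0],"gripper": 85},
    {"dp": [0,0.5,-0.19],"angular": [0,0,0],"gripper": 85},
    {"dp": [0,0.5,-0.19],"angular": [0,0,0],"gripper": 85},
    {"dp": [0,0.5,-0.19],"angular": [0,0,0],"gripper": 85},
    {"dp": [0,0.5,-0.19],"angular": [0,0,0],"gripper": 85},
    {"dp": [0,0.4,-0.15],"angular": [0,0,0],"gripper": 85},
  ],
)

```text
clock: 1.15
position: [0.5377, -0.2916, 0.2068]
ee_rot: [0.549, 0.444, 0.551, -0.444]
contact_force: [0.0, -0.9, -0.3]
width: 0.0849
```

```bash
cat >> h.py <<'E'
def plan(x,y,z,phi):
    s=get_state();r=Rq(s['ee_rot']).as_matrix();p=s['position']
    ph=np.degrees(np.arctan2(r[1,2],r[0,2]))
    d=r.T@(np.array([x,y,z])-p)
    c,n=np.cos(np.radians(phi)),np.sin(np.radians(phi))
    T=np.column_stack([[0,0,-1],[-n,c,0] if 0 else np.cross([c,n,0],[0,0,-1]),[c,n,0]])
    rv=R.from_matrix(r.T@T).as_rotvec()
    print('t',round(s['clock'],2),'p',p.round(4),'phi',ph.round(2),'tilt',np.degrees(np.arccos(-r[2,0])).round(2),'w',round(s['width']*1000,1),'F',np.round(s['contact_force'],1),'q',np.round(s['qpos'],2))
    print('dp units total',(d/.12).round(3),'ang units',(rv/(np.pi/2)).round(3))
E
python3 -c "
from h import *
plan(.584,-.261,.12,11)"
```

```text
t 1.15 p [ 0.5377 -0.2916  0.2068] phi -77.88 tilt 0.11 w 84.9 F [ 0.  -0.9 -0.3] q [-0.61  0.33  1.43  0.    1.38  0.75]
dp units total [ 0.723  0.432 -0.168] ang units [-0.988 -0.001 -0.   ]
```

Emit:
arm_command(
  series=[
    {"dp": [0,0.45,-0.18],"angular": [0,0,0],"gripper": 85},
    {"dp": [0,0,0],"angular": [-0.118,0,0],"gripper": 85},
    {"dp": [0.1,0,0],"angular": [-0.118,0,0],"gripper": 85},
    {"dp": [0.1,0,0],"angular": [-0.118,0,0],"gripper": 85},
    {"dp": [0.1,0,0],"angular": [-0.118,0,0],"gripper": 85},
    {"dp": [0.1,0,0],"angular": [-0.118,0,0],"gripper": 85},
    {"dp": [0.1,0,0],"angular": [-0.118,0,0],"gripper": 85},
    {"dp": [0.1,0,0],"angular": [-0.118,0,0],"gripper": 85},
  ],
)

```text
clock: 2.15
position: [0.5909, -0.2527, 0.1292]
ee_rot: [0.705, 0.016, 0.708, -0.014]
contact_force: [-0.5, -0.8, -0.2]
width: 0.0849
```

Run:
```python
from h import *
im=grab('wrist');cv2.imwrite('pics/w1.png',im['image'])
W=cloud(im);m=(W[...,2]>.025)&(W[...,2]<.055)&(abs(W[...,0]-.584)<.04)&(abs(W[...,1]+.261)<.04)
k=W[m];z=np.percentile(k[:,2],80);k=k[abs(k[:,2]-z)<.004];print('post top',z,cv2.minEnclosingCircle(k[:,:2].astype(np.float32)),k.mean(0))
plan(.584,-.261,.010,11)
```

```text
post top 0.040931305446034794 ((0.5847546458244324, -0.2629271149635315), 0.022099805995821953) [ 0.58491185 -0.26205768  0.04037023]
t 2.2 p [ 0.5898 -0.2521  0.1273] phi -2.25 tilt 0.52 w 84.9 F [-0.2  0.7 -1. ] q [-0.51  0.43  1.48  0.    1.24 -0.47]
dp units total [ 0.977 -0.081 -0.038] ang units [-0.147 -0.004 -0.004]
```

View pics/w1.png

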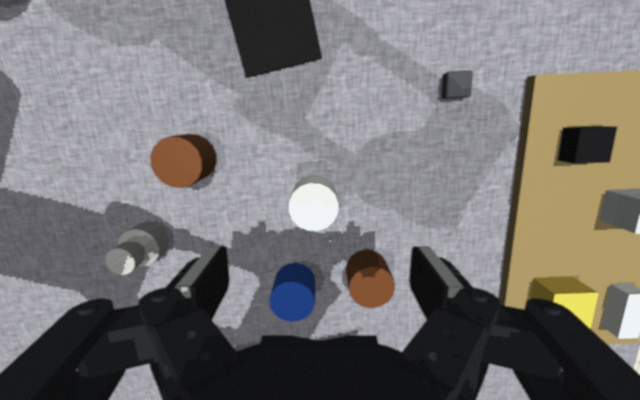

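The wrist view shows the white post at (314,205), blue at (292,292) and brown at (370,279). The jaws lie along x, clear of both. Going down to grasp.

Emit:
arm_command(
  series=[
    {"dp": [0,-0.087,-0.04],"angular": [0,0,0],"gripper": 85},
    {"dp": [0.1,0,0],"angular": [-0.08,0,0],"gripper": 85},
    {"dp": [0.2,0,0],"angular": [-0.07,0,0],"gripper": 85},
    {"dp": [0.2,0,0],"angular": [0,0,0],"gripper": 85},
    {"dp": [0.2,0,0],"angular": [0,0,0],"gripper": 85},
    {"dp": [0.2,0,0],"angular": [0,0,0],"gripper": 85},
    {"dp": [0.08,0,0],"angular": [0,0,0],"gripper": 85},
    {"dp": [0,0,0],"angular": [0,0,0],"gripper": 85},
  ],
)

```text
clock: 3.2
position: [0.5843, -0.2695, 0.0106]
ee_rot: [0.703, -0.065, 0.705, 0.064]
contact_force: [-0.6, 0.8, 0.5]
width: 0.0851
```

```bash
python3 -c "
from h import *
plan(.585,-.262,.010,11)"
```

```text
t 3.2 p [ 0.5843 -0.2695  0.0106] phi 10.49 tilt 0.14 w 85.1 F [-0.6  0.8  0.5] q [-0.54  0.54  1.62 -0.    0.99 -0.72]
dp units total [0.005 0.06  0.017] ang units [-0.006 -0.001  0.   ]
```

Emit:
arm_command(
  series=[
    {"dp": [0,0.062,0.017],"angular": [0,0,0],"gripper": 85},
    {"dp": [0,0,0],"angular": [0,0,0],"gripper": 85},
    {"dp": [0,0,0],"angular": [0,0,0],"gripper": 36},
    {"dp": [0,0,0],"angular": [0,0,0],"gripper": 36},
    {"dp": [0,0,0],"angular": [0,0,0],"gripper": 36},
    {"dp": [0,0,0],"angular": [0,0,0],"gripper": 36},
    {"dp": [0,0,0],"angular": [0,0,0],"gripper": 36},
    {"dp": [0,0,0],"angular": [0,0,0],"gripper": 36},
  ],
  grip_force=35,
)

```text
clock: 4.2
position: [0.5871, -0.2625, 0.0146]
ee_rot: [0.705, -0.066, 0.703, 0.063]
contact_force: [-0.5, 1.0, 1.3]
width: 0.0406
```

```bash
python3 -c "
from h import *
plan(.532,.0175,.08,10.8)"
```

```text
t 4.2 p [ 0.5871 -0.2625  0.0146] phi 10.44 tilt 0.32 w 40.6 F [-0.5  1.   1.3] q [-0.53  0.53  1.62 -0.    0.99 -0.71]
dp units total [-0.557  2.375 -0.027] ang units [-0.004  0.002  0.003]
```

Emit:
arm_command(
  series=[
    {"dp": [-0.15,0,0],"angular": [0,0,0],"gripper": 36},
    {"dp": [-0.25,0,0],"angular": [0,0,0],"gripper": 36},
    {"dp": [-0.2,0.2,0],"angular": [0,0,0],"gripper": 36},
    {"dp": [0,0.45,0],"angular": [0,0,0],"gripper": 36},
    {"dp": [0,0.5,0],"angular": [0,0,0],"gripper": 36},
    {"dp": [0,0.5,0],"angular": [0,0,0],"gripper": 36},
    {"dp": [0,0.45,0],"angular": [0,0,0],"gripper": 36},
    {"dp": [0,0.2,0],"angular": [0,0,0],"gripper": 36},
  ],
)

```text
clock: 5.2
position: [0.5401, 0.0132, 0.0945]
ee_rot: [0.709, -0.065, 0.699, 0.059]
contact_force: [0.1, 0.3, -1.4]
width: 0.0411
```

Run:
```python
from h import *
im=grab('side');cv2.imwrite('pics/s1.png',cv2.resize(im['image'][90:290,180:440],None,fx=2.5,fy=2.5,interpolation=2))
plan(.532,.0175,.08,10.8)
```

```text
t 5.25 p [0.5395 0.0154 0.0946] phi 10.12 tilt 0.86 w 40.9 F [-1.1  1.7  0.5] q [-0.1   0.31  1.77 -0.    1.05 -0.27]
dp units total [ 0.12   0.029 -0.06 ] ang units [-0.008  0.008  0.004]
```

View pics/s1.png

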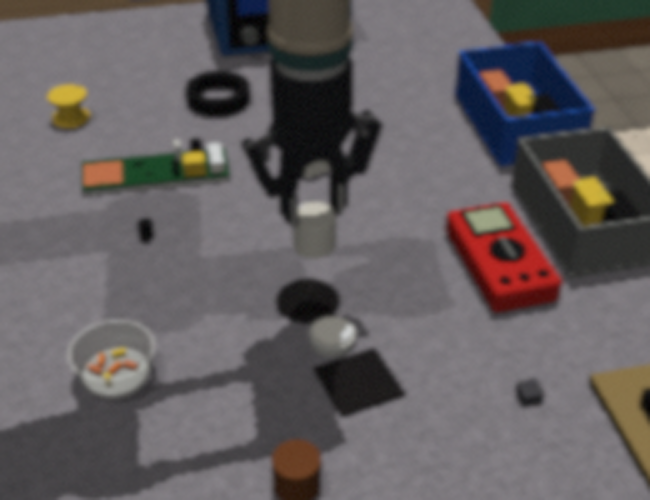

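The post at (315,230) hangs upright in the jaws, above the round pad at (308,300). Lowering.

Emit:
arm_command(
  series=[
    {"dp": [0,0.02,-0.06],"angular": [-0.008,0.008,0.004],"gripper": 36},
    {"dp": [0.15,0,0],"angular": [0,0,0],"gripper": 36},
    {"dp": [0.15,0,0],"angular": [0,0,0],"gripper": 36},
    {"dp": [0.15,0,0],"angular": [0,0,0],"gripper": 36},
    {"dp": [0.07,0,0],"angular": [0,0,0],"gripper": 36},
    {"dp": [0,0,0],"angular": [0,0,0],"gripper": 36},
    {"dp": [0,0,0],"angular": [0,0,0],"gripper": 36},
    {"dp": [0,0,0],"angular": [0,0,0],"gripper": 36},
  ],
)

```text
clock: 6.25
position: [0.5349, 0.0116, 0.0357]
ee_rot: [0.706, -0.068, 0.702, 0.065]
contact_force: [0.2, 0.5, -1.3]
width: 0.041
```

```bash
python3 -c "
from h import *
plan(.532,.0175,.0185,10.8)"
```

```text
t 6.25 p [0.5349 0.0116 0.0357] phi 10.79 tilt 0.43 w 41.0 F [ 0.2  0.5 -1.3] q [-0.11  0.37  1.85 -0.    0.92 -0.29]
dp units total [ 0.143  0.053 -0.016] ang units [-0.     0.004  0.003]
```

Emit:
arm_command(
  series=[
    {"dp": [0,0.053,-0.016],"angular": [0,0.004,0.003],"gripper": 36},
    {"dp": [0,0,0],"angular": [0,0,0],"gripper": 36},
    {"dp": [0.04,0,0],"angular": [0,0,0],"gripper": 36},
    {"dp": [0.04,0,0],"angular": [0,0,0],"gripper": 36},
    {"dp": [0.04,0,0],"angular": [0,0,0],"gripper": 36},
    {"dp": [0,0,0],"angular": [0,0,0],"gripper": 36},
    {"dp": [0,0,0],"angular": [0,0,0],"gripper": 36},
    {"dp": [0,0,0],"angular": [0,0,0],"gripper": 36},
  ],
)

```text
clock: 7.25
position: [0.5319, 0.0182, 0.0207]
ee_rot: [0.704, -0.066, 0.704, 0.067]
contact_force: [0.8, 0.2, -0.7]
width: 0.0412
```

```bash
python3 -c "
from h import *
plan(.532,.0175,.0185,10.8)"
```

```text
t 7.25 p [0.5319 0.0182 0.0207] phi 10.83 tilt 0.05 w 41.2 F [ 0.8  0.2 -0.7] q [-0.1   0.39  1.86  0.    0.89 -0.29]
dp units total [ 0.019 -0.006 -0.   ] ang units [ 0.     0.    -0.001]
```

Emit:
arm_command(
  series=[
    {"dp": [0.015,0,0],"angular": [0,0,0],"gripper": 36},
    {"dp": [0.01,0,0],"angular": [0,0,0],"gripper": 36},
    {"dp": [0.01,0,0],"angular": [0,0,0],"gripper": 36},
    {"dp": [0,0,0],"angular": [0,0,0],"gripper": 36},
    {"dp": [0,0,0],"angular": [0,0,0],"gripper": 36},
    {"dp": [0,0,0],"angular": [0,0,0],"gripper": 36},
    {"dp": [0,0,0],"angular": [0,0,0],"gripper": 36},
    {"dp": [0,0,0],"angular": [0,0,0],"gripper": 36},
  ],
)

```text
clock: 8.25
position: [0.5323, 0.0185, 0.0186]
ee_rot: [0.705, -0.066, 0.703, 0.067]
contact_force: [1.0, -0.0, 0.4]
width: 0.0407
```

```bash
python3 -c "
from h import *
plan(.532,.0175,.0185,10.8)"
```

```text
t 8.25 p [0.5323 0.0185 0.0186] phi 10.82 tilt 0.12 w 40.7 F [ 1.  -0.   0.4] q [-0.1   0.39  1.87  0.    0.88 -0.29]
dp units total [ 0.    -0.008 -0.004] ang units [ 0.     0.001 -0.001]
```

Emit:
arm_command(
  series=[
    {"dp": [0.01,0,0],"angular": [0,0,0],"gripper": 36},
    {"dp": [0,0,0],"angular": [0,0,0],"gripper": 50},
    {"dp": [0,0,0],"angular": [0,0,0],"gripper": 65},
    {"dp": [0,0,0],"angular": [0,0,0],"gripper": 85},
    {"dp": [0,0,0],"angular": [0,0,0],"gripper": 85},
    {"dp": [-0.2,0,0],"angular": [0,0,0],"gripper": 85},
    {"dp": [-0.4,0,0],"angular": [0,0,0],"gripper": 85},
    {"dp": [-0.3,0,0],"angular": [0,0,0],"gripper": 85},
  ],
)

```text
clock: 9.25
position: [0.5296, 0.0184, 0.1251]
ee_rot: [0.701, -0.066, 0.706, 0.068]
contact_force: [0.0, -0.6, 0.3]
width: 0.0847
```

Run:
```python
from h import *
im=grab('wrist');cv2.imwrite('pics/w2.png',im['image'])
W=cloud(im);m=(W[...,2]>.03)&(W[...,2]<.055)&(abs(W[...,0]-.532)<.04)&(abs(W[...,1]-.0175)<.04)
k=W[m];z=np.percentile(k[:,2],80);k=k[abs(k[:,2]-z)<.004];print('post top',z,cv2.minEnclosingCircle(k[:,:2].astype(np.float32)),k.mean(0))
plan(.5935,.264,.12,17.7)
```

```text
post top 0.04502945984818963 ((0.5321367383003235, 0.01838545873761177), 0.021921612322330475) [0.53177545 0.01903052 0.04443082]
t 9.3 p [0.5325 0.0181 0.1295] phi 10.83 tilt 0.07 w 85.0 F [1.  0.2 2.7] q [-0.1   0.27  1.72  0.    1.15 -0.29]
dp units total [0.082 1.917 0.884] ang units [-0.076  0.001 -0.001]
```

View pics/w2.png

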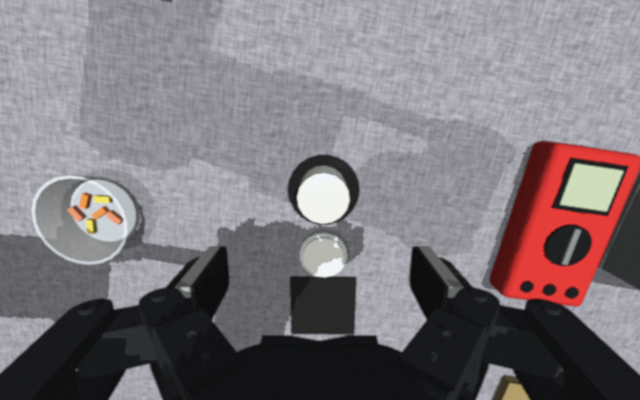

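The round post at (323,195) stands centred on its pad: top 45 mm, about 1 mm off centre. On to the square post.

Emit:
arm_command(
  series=[
    {"dp": [0,0.3,0.14],"angular": [0,0,0],"gripper": 85},
    {"dp": [0,0.45,0.21],"angular": [0,0,0],"gripper": 85},
    {"dp": [0,0.45,0.21],"angular": [0,0,0],"gripper": 85},
    {"dp": [0,0.45,0.21],"angular": [0,0,0],"gripper": 85},
    {"dp": [0,0.3,0.13],"angular": [0,0,0],"gripper": 85},
    {"dp": [0.04,0,0],"angular": [-0.076,0,0],"gripper": 85},
    {"dp": [0,0,0],"angular": [0,0,0],"gripper": 85},
    {"dp": [0,0,0],"angular": [0,0,0],"gripper": 85},
  ],
)

```text
clock: 10.3
position: [0.5987, 0.2754, 0.1245]
ee_rot: [0.701, -0.108, 0.697, 0.108]
contact_force: [0.5, 0.3, -0.1]
width: 0.0852
```

Run:
```python
from h import *
im=grab('wrist');cv2.imwrite('pics/w3.png',im['image'])
W=cloud(im);m=(W[...,2]>.03)&(W[...,2]<.055)&(abs(W[...,0]-.593)<.045)&(abs(W[...,1]-.264)<.045)
k=W[m];z=np.percentile(k[:,2],80);k=k[abs(k[:,2]-z)<.004];print('post top',z,cv2.minAreaRect(k[:,:2].astype(np.float32)*1000),k.mean(0))
plan(.5935,.264,.010,17.7)
```

```text
post top 0.040903017471694836 ((593.8688354492188, 262.539794921875), (41.702083587646484, 42.47649383544922), 18.378721237182617) [0.59374909 0.26361817 0.04030977]
t 10.35 p [0.5986 0.2753 0.1245] phi 17.57 tilt 0.32 w 84.9 F [ 0.6  0.4 -0.2] q [ 0.33  0.45  1.45 -0.    1.24  0.02]
dp units total [ 0.954 -0.075 -0.074] ang units [-0.001  0.003  0.001]
```

Emit:
arm_command(
  series=[
    {"dp": [0,-0.085,-0.074],"angular": [-0.004,0.003,0],"gripper": 85},
    {"dp": [0.2,0,0],"angular": [0,0,0],"gripper": 85},
    {"dp": [0.25,0,0],"angular": [0,0,0],"gripper": 85},
    {"dp": [0.25,0,0],"angular": [0,0,0],"gripper": 85},
    {"dp": [0.2,0,0],"angular": [0,0,0],"gripper": 85},
    {"dp": [0.05,0,0],"angular": [0,0,0],"gripper": 85},
    {"dp": [0,0,0],"angular": [0,0,0],"gripper": 85},
    {"dp": [0,0,0],"angular": [0,0,0],"gripper": 85},
  ],
)

```text
clock: 11.35
position: [0.5944, 0.2534, 0.0128]
ee_rot: [0.701, -0.108, 0.697, 0.106]
contact_force: [-0.1, 0.1, -0.1]
width: 0.0846
```

```bash
python3 -c "
from h import *
plan(.5938,.263,.010,18)"
```

```text
t 11.35 p [0.5944 0.2534 0.0128] phi 17.38 tilt 0.4 w 84.6 F [-0.1  0.1 -0.1] q [ 0.3   0.53  1.61 -0.01  0.99 -0.  ]
dp units total [0.023 0.078 0.019] ang units [-0.007  0.003  0.003]
```

Emit:
arm_command(
  series=[
    {"dp": [0,0.078,0.019],"angular": [-0.007,0.003,0.003],"gripper": 85},
    {"dp": [0.02,0,0],"angular": [0,0,0],"gripper": 85},
    {"dp": [0,0,0],"angular": [0,0,0],"gripper": 36},
    {"dp": [0,0,0],"angular": [0,0,0],"gripper": 36},
    {"dp": [0,0,0],"angular": [0,0,0],"gripper": 36},
    {"dp": [0,0,0],"angular": [0,0,0],"gripper": 36},
    {"dp": [0,0,0],"angular": [0,0,0],"gripper": 36},
    {"dp": [0,0,0],"angular": [0,0,0],"gripper": 36},
  ],
)

```text
clock: 12.35
position: [0.5955, 0.2647, 0.0129]
ee_rot: [0.7, -0.111, 0.697, 0.112]
contact_force: [0.3, -0.5, 0.5]
width: 0.0406
```

```bash
python3 -c "
from h import *
plan(.556,-.1085,.11,10.8)"
```

```text
t 12.35 p [0.5955 0.2647 0.0129] phi 18.08 tilt 0.3 w 40.6 F [ 0.3 -0.5  0.5] q [ 0.31  0.54  1.6   0.    1.   -0.  ]
dp units total [-0.817 -2.854 -1.274] ang units [ 0.081  0.003 -0.001]
```

Emit:
arm_command(
  series=[
    {"dp": [-0.2,0,0],"angular": [0,0,0],"gripper": 36},
    {"dp": [-0.4,0,0],"angular": [0,0,0],"gripper": 36},
    {"dp": [-0.3,-0.1,-0.05],"angular": [0,0,0],"gripper": 36},
    {"dp": [0,-0.4,-0.18],"angular": [0,0,0],"gripper": 36},
    {"dp": [0,-0.47,-0.21],"angular": [0,0,0],"gripper": 36},
    {"dp": [0,-0.47,-0.21],"angular": [0,0,0],"gripper": 36},
    {"dp": [0,-0.47,-0.21],"angular": [0,0,0],"gripper": 36},
    {"dp": [0,-0.47,-0.21],"angular": [0,0,0],"gripper": 36},
  ],
)

```text
clock: 13.35
position: [0.5613, -0.0499, 0.1217]
ee_rot: [0.699, -0.114, 0.697, 0.114]
contact_force: [0.8, 0.1, -0.5]
width: 0.0405
```

```bash
python3 -c "
from h import *
plan(.556,-.1085,.08,10.8)"
```

```text
t 13.35 p [ 0.5613 -0.0499  0.1217] phi 18.6 tilt 0.2 w 40.5 F [ 0.8  0.1 -0.5] q [-0.21  0.32  1.67  0.    1.15 -0.54]
dp units total [ 0.347 -0.449 -0.199] ang units [0.087 0.002 0.   ]
```

Emit:
arm_command(
  series=[
    {"dp": [0,-0.3,-0.13],"angular": [0,0,0],"gripper": 36},
    {"dp": [0,-0.1,-0.05],"angular": [0,0,0],"gripper": 36},
    {"dp": [0.1,0,0],"angular": [0.085,0,0],"gripper": 36},
    {"dp": [0.15,0,0],"angular": [0,0,0],"gripper": 36},
    {"dp": [0.2,0,0],"angular": [0,0,0],"gripper": 36},
    {"dp": [0.15,0,0],"angular": [0,0,0],"gripper": 36},
    {"dp": [0,0,0],"angular": [0,0,0],"gripper": 36},
    {"dp": [0,0,0],"angular": [0,0,0],"gripper": 36},
  ],
)

```text
clock: 14.35
position: [0.5547, -0.1043, 0.0474]
ee_rot: [0.705, -0.063, 0.703, 0.065]
contact_force: [-0.4, -0.7, -0.4]
width: 0.0403
```

```bash
python3 -c "
from h import *
plan(.556,-.1085,.017,10.8)"
```

```text
t 14.35 p [ 0.5547 -0.1043  0.0474] phi 10.41 tilt 0.2 w 40.3 F [-0.4 -0.7 -0.4] q [-0.31  0.4   1.76  0.    0.98 -0.5 ]
dp units total [ 0.254 -0.037  0.004] ang units [-0.004  0.002 -0.002]
```

Emit:
arm_command(
  series=[
    {"dp": [0,-0.037,0.004],"angular": [-0.004,0.002,-0.002],"gripper": 36},
    {"dp": [0.08,0,0],"angular": [0,0,0],"gripper": 36},
    {"dp": [0.08,0,0],"angular": [0,0,0],"gripper": 36},
    {"dp": [0.05,0,0],"angular": [0,0,0],"gripper": 36},
    {"dp": [0,0,0],"angular": [0,0,0],"gripper": 36},
    {"dp": [0,0,0],"angular": [0,0,0],"gripper": 36},
    {"dp": [0,0,0],"angular": [0,0,0],"gripper": 36},
    {"dp": [0,0,0],"angular": [0,0,0],"gripper": 36},
  ],
)

```text
clock: 15.35
position: [0.5574, -0.109, 0.0223]
ee_rot: [0.705, -0.067, 0.703, 0.066]
contact_force: [1.0, 0.3, 0.2]
width: 0.0406
```

```bash
python3 -c "
from h import *
plan(.556,-.1085,.017,10.8)"
```

```text
t 15.35 p [ 0.5574 -0.109   0.0223] phi 10.81 tilt 0.18 w 40.6 F [1.  0.3 0.2] q [-0.31  0.43  1.79 -0.    0.92 -0.5 ]
dp units total [ 0.044  0.006 -0.011] ang units [0.    0.001 0.001]
```

Emit:
arm_command(
  series=[
    {"dp": [0.02,0,-0.01],"angular": [0,0,0],"gripper": 36},
    {"dp": [0.015,0,0],"angular": [0,0,0],"gripper": 36},
    {"dp": [0.01,0,0],"angular": [0,0,0],"gripper": 36},
    {"dp": [0,0,0],"angular": [0,0,0],"gripper": 36},
    {"dp": [0,0,0],"angular": [0,0,0],"gripper": 36},
    {"dp": [0,0,0],"angular": [0,0,0],"gripper": 36},
    {"dp": [0,0,0],"angular": [0,0,0],"gripper": 36},
    {"dp": [0,0,0],"angular": [0,0,0],"gripper": 36},
  ],
)

```text
clock: 16.35
position: [0.5564, -0.1093, 0.017]
ee_rot: [0.705, -0.068, 0.703, 0.066]
contact_force: [0.2, -0.3, -1.2]
width: 0.04
```

```bash
python3 -c "
from h import *
plan(.556,-.1085,.017,10.8)"
```

```text
t 16.35 p [ 0.5564 -0.1093  0.017 ] phi 10.81 tilt 0.22 w 40.0 F [ 0.2 -0.3 -1.2] q [-0.32  0.43  1.79 -0.    0.91 -0.5 ]
dp units total [-0.     0.008 -0.002] ang units [0.    0.002 0.002]
```

Emit:
arm_command(
  series=[
    {"dp": [0.012,0,0],"angular": [0,0,0],"gripper": 36},
    {"dp": [0,0,0],"angular": [0,0,0],"gripper": 36},
    {"dp": [0,0,0],"angular": [0,0,0],"gripper": 50},
    {"dp": [0,0,0],"angular": [0,0,0],"gripper": 65},
    {"dp": [0,0,0],"angular": [0,0,0],"gripper": 85},
    {"dp": [-0.2,0,0],"angular": [0,0,0],"gripper": 85},
    {"dp": [-0.5,0,0],"angular": [0,0,0],"gripper": 85},
    {"dp": [-0.5,0,0],"angular": [0,0,0],"gripper": 85},
  ],
)

```text
clock: 17.35
position: [0.5526, -0.108, 0.1584]
ee_rot: [0.701, -0.066, 0.707, 0.067]
contact_force: [1.0, -0.3, -0.7]
width: 0.0848
```

Run:
```python
from h import *
im=grab('wrist')
W=cloud(im)
for x,y in((.532,.0175),(.556,-.1085)):
    m=(W[...,2]>.03)&(W[...,2]<.055)&(abs(W[...,0]-x)<.04)&(abs(W[...,1]-y)<.04)
    k=W[m];z=np.percentile(k[:,2],80);k=k[abs(k[:,2]-z)<.004];print('post top',z,cv2.minAreaRect(k[:,:2].astype(np.float32)*1000),k.mean(0))
cv2.imwrite('pics/w4.png',im['image'])
plan(.395,.28,.2,-94)
```

```text
post top 0.0449666093138711 ((531.9505004882812, 17.6643123626709), (42.86811065673828, 42.969581604003906), 66.2461929321289) [0.5320446  0.01800979 0.04433351]
post top 0.04495136121519143 ((556.360107421875, -111.19789123535156), (42.032352447509766, 41.97334671020508), 10.694547653198242) [ 0.55625549 -0.11055331  0.04433705]
t 17.4 p [ 0.5574 -0.1095  0.1671] phi 10.82 tilt 0.37 w 84.6 F [ 2.1 -1.2  5.1] q [-0.32  0.29  1.6  -0.    1.25 -0.5 ]
dp units total [-0.291  3.441 -0.719] ang units [ 1.165e+00  5.000e-03 -1.000e-03]
```

View pics/w4.png

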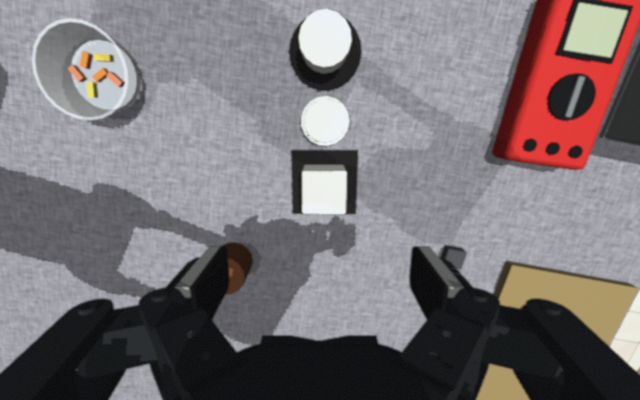

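The square post at (325,190) sits on its pad, about 2 mm off, and both tops read 45 mm. Now to the board.

Emit:
arm_command(
  series=[
    {"dp": [-0.2,0.25,-0.05],"angular": [0,0,0],"gripper": 85},
    {"dp": [-0.1,0.48,-0.1],"angular": [0,0,0],"gripper": 85},
    {"dp": [0,0.48,-0.1],"angular": [0,0,0],"gripper": 85},
    {"dp": [0,0.48,-0.1],"angular": [0,0,0],"gripper": 85},
    {"dp": [0,0.48,-0.1],"angular": [0,0,0],"gripper": 85},
    {"dp": [0,0.48,-0.1],"angular": [0,0,0],"gripper": 85},
    {"dp": [0,0.48,-0.1],"angular": [0,0,0],"gripper": 85},
    {"dp": [0,0.3,-0.08],"angular": [0,0,0],"gripper": 85},
  ],
)

```text
clock: 18.4
position: [0.395, 0.2874, 0.2025]
ee_rot: [0.711, -0.065, 0.698, 0.062]
contact_force: [1.7, 0.1, -0.4]
width: 0.0851
```

Emit:
arm_command(
  series=[
    {"dp": [0,0,0],"angular": [0.118,0,0],"gripper": 85},
    {"dp": [0,0,0],"angular": [0.118,0,0],"gripper": 85},
    {"dp": [0,0,0],"angular": [0.118,0,0],"gripper": 85},
    {"dp": [0,0,0],"angular": [0.118,0,0],"gripper": 85},
    {"dp": [0,0,0],"angular": [0.118,0,0],"gripper": 85},
    {"dp": [0,0,0],"angular": [0.118,0,0],"gripper": 85},
    {"dp": [0,0,0],"angular": [0.118,0,0],"gripper": 85},
    {"dp": [0,0,0],"angular": [0.118,0,0],"gripper": 85},
  ],
)

```text
clock: 19.4
position: [0.3917, 0.2908, 0.1997]
ee_rot: [0.563, 0.437, 0.553, -0.431]
contact_force: [0.4, 1.0, -0.1]
width: 0.0849
```

Run:
```python
from h import *
im=grab('wrist');cv2.imwrite('pics/w5.png',im['image'])
plan(.395,.282,.2,-94)
t=grab('top')
for n,d in(('w',im),('t',t)):
    W=cloud(d);b=d['image'].astype(int);hsv=cv2.cvtColor(d['image'],cv2.COLOR_BGR2HSV)
    near=(abs(W[...,0]-.395)<.13)&(abs(W[...,1]-.285)<.07)
    g=near&(hsv[...,1]>90)&(W[...,2]<.016)&(W[...,2]>.004)
    k=W[g];print(n,len(k),np.median(k[:,2]),cv2.minAreaRect(k[:,:2].astype(np.float32)*1000))
    c=near&(hsv[...,1]>90)&((hsv[...,0]<16))&(W[...,2]<.016)
    k=W[c];print(n,'copper',len(k),cv2.minAreaRect(k[:,:2].astype(np.float32)*1000),np.median(k,0))
```

```text
t 19.45 p [0.3916 0.2908 0.1996] phi -75.94 tilt 0.95 w 85.0 F [ 0.1  0.6 -0.2] q [ 0.5   0.14  1.71 -0.01  1.28  1.83]
dp units total [-0.003  0.01   0.078] ang units [ 0.201  0.003 -0.01 ]
w 5398 0.010456636166548683 ((398.04949951171875, 285.23699951171875), (58.12984085083008, 177.6221923828125), 87.25889587402344)
w copper 1349 ((334.11663818359375, 288.3966369628906), (46.59230041503906, 46.634735107421875), 87.42996978759766) [0.33475357 0.28875069 0.01061872]
t 1088 0.010458061305027744 ((396.0453796386719, 285.668212890625), (57.32306671142578, 173.4340362548828), 88.44513702392578)
t copper 332 ((332.43695068359375, 290.22216796875), (46.731197357177734, 45.72562789916992), 88.97199249267578) [0.33235372 0.29044562 0.01061511]
```

View pics/w5.png

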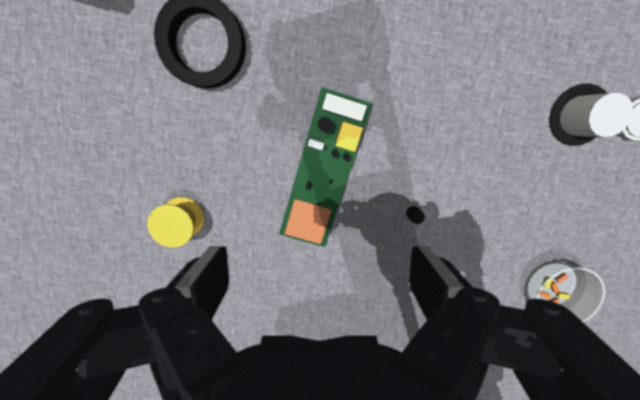

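The board has its copper at (307,222) and white socket at (345,107). Wrist measurement: centre (0.398, 0.285), yaw −2.8°, slab top 10.5 mm. Grasping at the middle with jaw yaw −92.8°.

Emit:
arm_command(
  series=[
    {"dp": [0,0,0],"angular": [0.09,0,-0.005],"gripper": 85},
    {"dp": [0,0,0],"angular": [0.09,0,-0.005],"gripper": 85},
    {"dp": [0.2,0,0],"angular": [0,0,0],"gripper": 85},
    {"dp": [0.3,0,0],"angular": [0,0,0],"gripper": 85},
    {"dp": [0.3,0,0],"angular": [0,0,0],"gripper": 85},
    {"dp": [0.3,0,0],"angular": [0,0,0],"gripper": 85},
    {"dp": [0.1,0,0],"angular": [0,0,0],"gripper": 85},
    {"dp": [0,0,0],"angular": [0,0,0],"gripper": 85},
  ],
)

```text
clock: 20.5
position: [0.3939, 0.2914, 0.0526]
ee_rot: [0.499, 0.503, 0.496, -0.501]
contact_force: [0.8, -0.0, 0.3]
width: 0.0851
```

```bash
python3 -c "
from h import *
plan(.398,.2852,.006,-92.8)"
```

```text
t 20.5 p [0.3939 0.2914 0.0526] phi -90.55 tilt 0.31 w 85.1 F [ 0.8 -0.   0.3] q [ 0.5   0.3   1.92 -0.    0.92  2.08]
dp units total [0.388 0.033 0.051] ang units [ 0.025  0.001 -0.003]
```

Emit:
arm_command(
  series=[
    {"dp": [0,0.033,0.051],"angular": [0,0,0],"gripper": 85},
    {"dp": [0.1,0,0],"angular": [0.025,0,-0.003],"gripper": 85},
    {"dp": [0.15,0,0],"angular": [0,0,0],"gripper": 85},
    {"dp": [0.1,0,0],"angular": [0,0,0],"gripper": 85},
    {"dp": [0,0,0],"angular": [0,0,0],"gripper": 85},
    {"dp": [0,0,0],"angular": [0,0,0],"gripper": 85},
    {"dp": [0,0,0],"angular": [0,0,0],"gripper": 85},
    {"dp": [0,0,0],"angular": [0,0,0],"gripper": 85},
  ],
)

```text
clock: 21.5
position: [0.403, 0.2869, 0.0135]
ee_rot: [0.488, 0.517, 0.485, -0.509]
contact_force: [-0.4, -0.4, -0.1]
width: 0.0851
```

```bash
python3 -c "
from h import *
plan(.398,.2852,.004,-92.8)"
```

```text
t 21.5 p [0.403  0.2869 0.0135] phi -93.04 tilt 0.64 w 85.1 F [-0.4 -0.4 -0.1] q [ 0.48  0.35  1.96 -0.    0.82  2.1 ]
dp units total [ 0.079 -0.042  0.017] ang units [-0.003 -0.003 -0.006]
```

Emit:
arm_command(
  series=[
    {"dp": [0,-0.042,0.017],"angular": [-0.003,-0.003,-0.006],"gripper": 85},
    {"dp": [0.04,0,0],"angular": [0,0,0],"gripper": 85},
    {"dp": [0.03,0,0],"angular": [0,0,0],"gripper": 85},
    {"dp": [0,0,0],"angular": [0,0,0],"gripper": 85},
    {"dp": [0,0,0],"angular": [0,0,0],"gripper": 85},
    {"dp": [0,0,0],"angular": [0,0,0],"gripper": 85},
    {"dp": [0,0,0],"angular": [0,0,0],"gripper": 85},
    {"dp": [0,0,0],"angular": [0,0,0],"gripper": 85},
  ],
)

```text
clock: 22.5
position: [0.3977, 0.2852, 0.0048]
ee_rot: [0.488, 0.512, 0.488, -0.512]
contact_force: [0.0, -0.2, 0.6]
width: 0.0854
```

```bash
python3 -c "
from h import *
plan(.398,.2852,.004,-92.8)"
```

```text
t 22.5 p [0.3977 0.2852 0.0048] phi -92.75 tilt 0.04 w 85.4 F [ 0.  -0.2  0.6] q [ 0.48  0.36  1.98 -0.    0.8   2.1 ]
dp units total [ 0.007  0.003 -0.   ] ang units [ 0.001  0.    -0.   ]
```

Emit:
arm_command(
  series=[
    {"dp": [0,0,0],"angular": [0,0,0],"gripper": 50},
    {"dp": [0,0,0],"angular": [0,0,0],"gripper": 50},
    {"dp": [0,0,0],"angular": [0,0,0],"gripper": 50},
    {"dp": [0,0,0],"angular": [0,0,0],"gripper": 50},
    {"dp": [0,0,0],"angular": [0,0,0],"gripper": 50},
    {"dp": [-0.05,0,0],"angular": [0,0,0],"gripper": 50},
    {"dp": [-0.1,0,0],"angular": [0,0,0],"gripper": 50},
    {"dp": [0,0,0],"angular": [0,0,0],"gripper": 50},
  ],
  grip_force=60,
)

```text
clock: 23.5
position: [0.3981, 0.2854, 0.0244]
ee_rot: [0.488, 0.512, 0.488, -0.511]
contact_force: [0.2, 0.9, 0.4]
width: 0.05
```

```bash
cat > bd.py <<'E'
from h import *
def board(n,g=True):
    d=grab(n) if g else load(n);s=get_state();p=s['position']
    W=cloud(d);hsv=cv2.cvtColor(d['image'],cv2.COLOR_BGR2HSV)
    near=(abs(W[...,0]-p[0])<.13)&(abs(W[...,1]-p[1])<.13)&(hsv[...,1]>90)&(hsv[...,0]>40)&(hsv[...,0]<95)
    k=W[near];k=k[np.isfinite(k[:,2])]
    if len(k)>30:
        z=np.median(k[:,2]);k=k[abs(k[:,2]-z)<.01]
        A=np.c_[k[:,:2],np.ones(len(k))];c=np.linalg.lstsq(A,k[:,2],rcond=None)[0]
        print(n,'green',len(k),'z',z.round(4),'slope',c[:2].round(3),cv2.minAreaRect(k[:,:2].astype(np.float32)*1000))
    c=(abs(W[...,0]-p[0])<.13)&(abs(W[...,1]-p[1])<.13)&(hsv[...,1]>90)&(hsv[...,0]<16)&(hsv[...,2]>80)
    nn,l,st,ce=cv2.connectedComponentsWithStats(c.astype(np.uint8));
    if nn>1:
        i=1+np.argmax(st[1:,4]);k=W[l==i];print(n,'copper',len(k),cv2.minAreaRect(k[:,:2].astype(np.float32)*1000),np.nanmedian(k,0).round(4))
    return d
E
python3 - <<'E'
from bd import *
d=board('wrist');cv2.imwrite('pics/w6.png',d['image']);board('top');plan(.398,.285,.2,-92.8)
E
```

```text
wrist green 13752 z 0.0104 slope [0.002 0.   ] ((439.1515197753906, 306.4986267089844), (253.1352996826172, 154.9176025390625), 35.312599182128906)
wrist copper 3597 ((361.83624267578125, 287.35186767578125), (46.40726089477539, 93.55842590332031), 87.41434478759766) [0.3386 0.2882 0.0106]
top green 239 z 0.4168 slope [-0.198  0.337] ((424.6344299316406, 230.98828125), (67.48820495605469, 10.31338882446289), 28.05495834350586)
top copper 355 ((352.7440185546875, 275.9651184082031), (56.322872161865234, 108.29134368896484), 56.294921875) [0.3327 0.2893 0.011 ]
t 23.6 p [0.3973 0.285  0.0236] phi -92.75 tilt 0.04 w 49.7 F [ 0.3  0.7 -0.5] q [ 0.48  0.33  1.95 -0.    0.85  2.1 ]
dp units total [-1.47   0.005  0.   ] ang units [0.001 0.    0.   ]
```

View pics/w6.png

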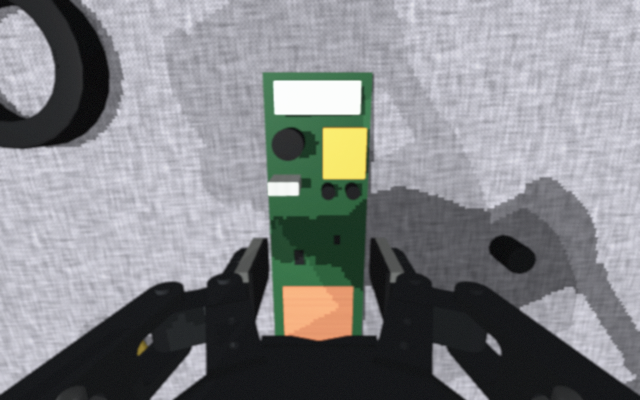

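The board at (320,200) is still on the table. At 60 mm opening the fingertips stand about 6 mm back, so they closed above the slab. I'll reopen and go lower, to a TCP about 3 mm below table level, which puts the tips near 3 mm.

Emit:
arm_command(
  series=[
    {"dp": [0,0,0],"angular": [0,0,0],"gripper": 76},
    {"dp": [0,0,0],"angular": [0,0,0],"gripper": 76},
    {"dp": [0,0,0],"angular": [0,0,0],"gripper": 76},
    {"dp": [0.1,0,0],"angular": [0,0,0],"gripper": 76},
    {"dp": [0.08,0,0],"angular": [0,0,0],"gripper": 76},
    {"dp": [0.02,0,0],"angular": [0,0,0],"gripper": 76},
    {"dp": [0,0,0],"angular": [0,0,0],"gripper": 76},
    {"dp": [0,0,0],"angular": [0,0,0],"gripper": 76},
  ],
)

```text
clock: 24.6
position: [0.3962, 0.2843, -0.0035]
ee_rot: [-0.488, -0.511, -0.488, 0.513]
contact_force: [-0.5, -0.5, 0.5]
width: 0.0762
```

```bash
python3 -c "
from h import *
plan(.398,.2852,-.003,-92.8)"
```

```text
t 24.6 p [ 0.3962  0.2843 -0.0035] phi -92.75 tilt 0.21 w 76.2 F [-0.5 -0.5  0.5] q [ 0.48  0.37  1.98 -0.    0.79  2.1 ]
dp units total [-0.004  0.014 -0.008] ang units [0.001 0.001 0.002]
```

Emit:
arm_command(
  series=[
    {"dp": [0,0.014,-0.008],"angular": [0,0,0],"gripper": 76},
    {"dp": [0,0,0],"angular": [0,0,0],"gripper": 66},
    {"dp": [0,0,0],"angular": [0,0,0],"gripper": 50},
    {"dp": [0,0,0],"angular": [0,0,0],"gripper": 50},
    {"dp": [0,0,0],"angular": [0,0,0],"gripper": 50},
    {"dp": [0,0,0],"angular": [0,0,0],"gripper": 50},
    {"dp": [0,0,0],"angular": [0,0,0],"gripper": 50},
    {"dp": [0,0,0],"angular": [0,0,0],"gripper": 50},
  ],
)

```text
clock: 25.6
position: [0.3986, 0.2856, -0.0027]
ee_rot: [-0.488, -0.511, -0.488, 0.513]
contact_force: [0.1, 0.1, -1.0]
width: 0.0503
```

```bash
python3 -c "
from h import *
plan(.398,.2852,-.003,-92.8)"
```

```text
t 25.6 p [ 0.3986  0.2856 -0.0027] phi -92.75 tilt 0.11 w 50.3 F [ 0.1  0.1 -1. ] q [ 0.48  0.37  1.98 -0.    0.79  2.1 ]
dp units total [ 0.002 -0.005  0.003] ang units [0.001 0.001 0.001]
```

Emit:
arm_command(
  series=[
    {"dp": [-0.03,0,0],"angular": [0,0,0],"gripper": 45},
    {"dp": [-0.05,0,0],"angular": [0,0,0],"gripper": 45},
    {"dp": [-0.08,0,0],"angular": [0,0,0],"gripper": 45},
    {"dp": [0,0,0],"angular": [0,0,0],"gripper": 45},
    {"dp": [0,0,0],"angular": [0,0,0],"gripper": 45},
    {"dp": [0,0,0],"angular": [0,0,0],"gripper": 45},
    {"dp": [0,0,0],"angular": [0,0,0],"gripper": 45},
    {"dp": [0,0,0],"angular": [0,0,0],"gripper": 45},
  ],
)

```text
clock: 26.6
position: [0.3987, 0.2856, 0.018]
ee_rot: [-0.488, -0.511, -0.488, 0.512]
contact_force: [-0.4, 0.5, 1.0]
width: 0.045
```

Run:
```python
from bd import *
d=board('wrist');cv2.imwrite('pics/w7.png',cv2.resize(d['image'][180:400,180:460],None,fx=2.5,fy=2.5,interpolation=2));plan(.398,.285,.2,-92.8)
```

```text
wrist green 14239 z 0.0104 slope [ 0.001 -0.001] ((445.169921875, 297.2109069824219), (246.88717651367188, 159.05137634277344), 31.310443878173828)
wrist copper 3285 ((365.30596923828125, 287.19097900390625), (46.43617630004883, 88.44453430175781), 87.4300765991211) [0.3412 0.2881 0.0106]
t 26.65 p [0.3987 0.2856 0.018 ] phi -92.75 tilt 0.09 w 45.3 F [-0.   0.9 -0.7] q [ 0.48  0.34  1.96 -0.    0.84  2.1 ]
dp units total [-1.516 -0.007  0.007] ang units [0.001 0.001 0.001]
```

View pics/w7.png

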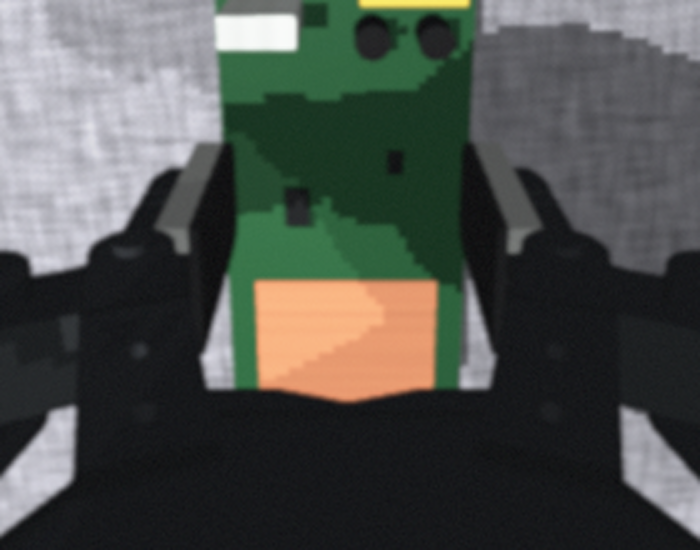

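Run:
```python
from h import *
d=load('wrist');s=get_state();r=Rq(s['ee_rot']).as_matrix()
T=(cloud(d)-s['position'])@r   # tool coords
for a,b in((225,290),(350,420)):
    k=T[235:330,a:b].reshape(-1,3)
    k=k[np.isfinite(k[:,0])&(abs(k[:,1])<.02)&(abs(k[:,2])<.06)]
    print('hist x(tool) mm',np.histogram(k[:,0]*1000,bins=np.arange(-60,22,4)))
    f=k[(k[:,0]<-.001)];i=np.argsort(-f[:,0])[:15];print((f[i]*1000).round(1))
for v,u in((238,263),(245,262),(262,258),(238,369),(262,372),(275,385)): print(v,u,(T[v,u]*1000).round(1))
```

```text
hist x(tool) mm (array([200, 203, 218, 189, 180, 165, 151, 106,  50,   8,   0,   0,   0,
         0,   0,   0, 315, 119,   2, 508]), array([-60, -56, -52, -48, -44, -40, -36, -32, -28, -24, -20, -16, -12,
        -8,  -4,   0,   4,   8,  12,  16,  20]))
[[-23.   -5.1 -22.2]
 [-23.4  -6.6 -22.2]
 [-23.4  -6.  -22.2]
 [-23.8   5.2 -22.2]
 [-23.8  -6.9 -22.2]
 [-23.9  -5.2 -22.1]
 [-24.   -8.  -22.2]
 [-24.   -9.1 -22.2]
 [-24.    6.3 -22.1]
 [-24.1   3.1 -22.2]
 [-24.2   7.5 -22. ]
 [-24.3   4.9 -22.1]
 [-24.5   7.1 -22. ]
 [-24.6  -8.2 -22.1]
 [-24.6   6.1 -22. ]]
hist x(tool) mm (array([197, 198, 208, 196, 185, 163, 139, 116,  49,   4,   0,   0,   0,
         0,   0,   0, 282,  93,   0, 490]), array([-60, -56, -52, -48, -44, -40, -36, -32, -28, -24, -20, -16, -12,
        -8,  -4,   0,   4,   8,  12,  16,  20]))
[[-23.7   6.7  23. ]
 [-23.8   7.3  23. ]
 [-23.8  -9.2  23.1]
 [-23.9   5.7  23. ]
 [-24.1  -5.7  22.9]
 [-24.1  -5.1  22.9]
 [-24.2  -6.7  23. ]
 [-24.3  -7.2  23. ]
 [-24.5   3.3  23. ]
 [-24.6   5.   23. ]
 [-24.6   5.5  22.9]
 [-24.7  -9.8  23. ]
 [-24.8  -7.5  22.9]
 [-24.8  -4.2  22.8]
 [-24.8   1.9  23. ]]
238 263 [-30.4  11.2 -25.7]
245 262 [-37.6  10.8 -24.9]
262 258 [-54.   10.8 -23.5]
238 369 [-29.4  10.7  24.4]
262 372 [-46.9   7.2  23.1]
275 385 [-61.9   9.5  25.3]
```

By depth, the finger ends sit about 23 mm behind the reported TCP at this opening, so the posts were held near their tops too. I'll go lower accordingly, watching the force.

Emit:
arm_command(
  series=[
    {"dp": [0,0,0],"angular": [0,0,0],"gripper": 76},
    {"dp": [0,0,0],"angular": [0,0,0],"gripper": 76},
    {"dp": [0,0,0],"angular": [0,0,0],"gripper": 76},
    {"dp": [0.1,0,0],"angular": [0,0,0],"gripper": 76},
    {"dp": [0.1,0,0],"angular": [0,0,0],"gripper": 76},
    {"dp": [0.06,0,0],"angular": [0,0,0],"gripper": 76},
    {"dp": [0,0,0],"angular": [0,0,0],"gripper": 76},
    {"dp": [0,0,0],"angular": [0,0,0],"gripper": 76},
  ],
)

```text
clock: 27.65
position: [0.3979, 0.2852, -0.0164]
ee_rot: [-0.488, -0.511, -0.488, 0.513]
contact_force: [0.2, 0.8, -0.3]
width: 0.0759
```

```bash
cat >> h.py <<'E'
def tips():
    s=get_state();d=grab('wrist');r=Rq(s['ee_rot']).as_matrix();T=(cloud(d)-s['position'])@r;W=cloud(d)
    for a,b in((0,320),(320,640)):
        m=(abs(T[...,1])<.012)&(abs(T[...,2])<s['width']/2+.014)&(abs(T[...,2])>s['width']/2-.004)&(W[...,2]>.0);m[:,:a]=0;m[:,b:]=0
        print('finger z(world) hist',np.histogram(W[m][:,2]*1000,bins=np.arange(0,48,3))[0])
E
python3 -c "
from h import *
plan(.398,.2852,-.022,-92.8);tips()"
```

```text
t 27.65 p [ 0.3979  0.2852 -0.0164] phi -92.75 tilt 0.22 w 75.9 F [ 0.2  0.8 -0.3] q [ 0.48  0.4   1.99 -0.    0.76  2.1 ]
dp units total [ 0.047  0.001 -0.   ] ang units [0.001 0.002 0.002]
finger z(world) hist [697   0   0   0   6  68 111 151 159 173 185 194 225 228 240]
finger z(world) hist [720   0   0   0   7  61 109 145 154 177 193 194 216 231 222]
```

Emit:
arm_command(
  series=[
    {"dp": [0.04,0,0],"angular": [0,0,0],"gripper": 76},
    {"dp": [0.02,0,0],"angular": [0,0,0],"gripper": 76},
    {"dp": [0,0,0],"angular": [0,0,0],"gripper": 66},
    {"dp": [0,0,0],"angular": [0,0,0],"gripper": 66},
    {"dp": [0,0,0],"angular": [0,0,0],"gripper": 66},
    {"dp": [0,0,0],"angular": [0,0,0],"gripper": 66},
    {"dp": [0,0,0],"angular": [0,0,0],"gripper": 66},
    {"dp": [0,0,0],"angular": [0,0,0],"gripper": 66},
  ],
)

```text
clock: 28.7
position: [0.3986, 0.2856, -0.0232]
ee_rot: [-0.488, -0.511, -0.488, 0.512]
contact_force: [0.8, -0.0, 0.1]
width: 0.0661
```

```bash
python3 -c "
from h import *
plan(.398,.2852,-.024,-92.8);tips()"
```

```text
t 28.7 p [ 0.3986  0.2856 -0.0232] phi -92.76 tilt 0.1 w 66.1 F [ 0.8 -0.   0.1] q [ 0.48  0.41  2.   -0.    0.74  2.1 ]
dp units total [ 0.007 -0.005  0.003] ang units [0.    0.001 0.001]
finger z(world) hist [319  17  72 202 137 138 165 166 186 185 206 211 170 195 214]
finger z(world) hist [373  11  75 173 129 150 153 170 178 185 205 207 184 184 232]
```

Emit:
arm_command(
  series=[
    {"dp": [0,0,0],"angular": [0,0,0],"gripper": 50},
    {"dp": [0,0,0],"angular": [0,0,0],"gripper": 50},
    {"dp": [0,0,0],"angular": [0,0,0],"gripper": 50},
    {"dp": [0,0,0],"angular": [0,0,0],"gripper": 50},
    {"dp": [0,0,0],"angular": [0,0,0],"gripper": 50},
    {"dp": [-0.05,0,0],"angular": [0,0,0],"gripper": 50},
    {"dp": [-0.1,0,0],"angular": [0,0,0],"gripper": 50},
    {"dp": [0,0,0],"angular": [0,0,0],"gripper": 50},
  ],
)

```text
clock: 29.75
position: [0.398, 0.2853, -0.004]
ee_rot: [-0.488, -0.511, -0.488, 0.513]
contact_force: [-0.1, -0.3, -2.8]
width: 0.0579
```

Run:
```python
from bd import *
d=board('wrist');plan(.398,.285,.09,-92.8)
```

```text
wrist green 21373 z 0.0288 slope [-0.001 -0.001] ((429.71514892578125, 328.6822814941406), (151.73245239257812, 142.47132873535156), 86.39974975585938)
wrist copper 91 ((381.6343078613281, 286.7364196777344), (55.014198303222656, 12.682092666625977), 0.6086813807487488) [0.3564 0.2857 0.0297]
t 29.8 p [ 0.3975  0.2851 -0.0044] phi -92.76 tilt 0.24 w 57.8 F [-0.9  0.2 -3.2] q [ 0.48  0.38  1.98 -0.    0.79  2.1 ]
dp units total [-0.787  0.001  0.002] ang units [0.    0.002 0.002]
```

The board is held level: top at 28.8 mm, no slope. Lift and carry.

Emit:
arm_command(
  series=[
    {"dp": [-0.2,0,0],"angular": [0,0,0],"gripper": 50},
    {"dp": [-0.35,0,0],"angular": [0,0,0],"gripper": 50},
    {"dp": [-0.3,0.1,0.2],"angular": [0,0,0],"gripper": 50},
    {"dp": [-0.05,0.2,0.4],"angular": [0,0,0],"gripper": 50},
    {"dp": [0,0.2,0.4],"angular": [0,0,0],"gripper": 50},
    {"dp": [0,0.2,0.4],"angular": [0,0,0],"gripper": 50},
    {"dp": [0,0.2,0.4],"angular": [0,0,0],"gripper": 50},
    {"dp": [0,0.2,0.4],"angular": [0,0,0],"gripper": 50},
  ],
)

```text
clock: 30.8
position: [0.5184, 0.0107, 0.1064]
ee_rot: [-0.489, -0.508, -0.49, 0.512]
contact_force: [0.7, 0.8, -2.6]
width: 0.0579
```

```bash
python3 -c "
from h import *
plan(.5443,-.0455,.09,10.8)"
```

```text
t 30.8 p [0.5184 0.0107 0.1064] phi -92.31 tilt 0.29 w 57.9 F [ 0.7  0.8 -2.6] q [-0.11  0.28  1.78 -0.    1.09  1.5 ]
dp units total [0.137 0.235 0.459] ang units [-1.146e+00 -1.000e-03  3.000e-03]
```

Emit:
arm_command(
  series=[
    {"dp": [0,0.2,0.38],"angular": [0,0,0],"gripper": 50},
    {"dp": [0,0,0],"angular": [-0.1,0,0],"gripper": 50},
    {"dp": [0,0,0],"angular": [-0.11,0,0],"gripper": 50},
    {"dp": [0,0,0],"angular": [-0.11,0,0],"gripper": 50},
    {"dp": [0,0,0],"angular": [-0.11,0,0],"gripper": 50},
    {"dp": [0,0,0],"angular": [-0.11,0,0],"gripper": 50},
    {"dp": [0,0,0],"angular": [-0.11,0,0],"gripper": 50},
    {"dp": [0,0,0],"angular": [-0.11,0,0],"gripper": 50},
  ],
)

```text
clock: 31.8
position: [0.5393, -0.0426, 0.1025]
ee_rot: [0.69, 0.134, 0.698, -0.137]
contact_force: [-0.4, -0.7, -2.1]
width: 0.0579
```

```bash
python3 -c "
from h import *
plan(.5443,-.0455,.09,10.8)"
```

```text
t 31.8 p [ 0.5393 -0.0426  0.1025] phi -22.13 tilt 0.65 w 57.9 F [-0.4 -0.7 -2.1] q [-0.2   0.31  1.73 -0.    1.1   0.18]
dp units total [ 0.103 -0.006  0.048] ang units [-0.366 -0.007  0.002]
```

Emit:
arm_command(
  series=[
    {"dp": [0,0,0],"angular": [-0.1,-0.003,0],"gripper": 50},
    {"dp": [0,0,0],"angular": [-0.1,-0.003,0],"gripper": 50},
    {"dp": [0,0,0],"angular": [-0.1,0,0],"gripper": 50},
    {"dp": [0,0,0],"angular": [-0.07,0,0],"gripper": 50},
    {"dp": [0,0,0],"angular": [0,0,0],"gripper": 50},
    {"dp": [0.1,0,0],"angular": [0,0,0],"gripper": 50},
    {"dp": [0.1,0,0],"angular": [0,0,0],"gripper": 50},
    {"dp": [0,0,0],"angular": [0,0,0],"gripper": 50},
  ],
)

```text
clock: 32.8
position: [0.5352, -0.0419, 0.0736]
ee_rot: [0.7, -0.075, 0.707, 0.074]
contact_force: [0.8, 1.1, -2.3]
width: 0.0581
```

Run:
```python
from bd import *
plan(.5443,-.0455,.04,10.8)
d=board('wrist');cv2.imwrite('pics/w8.png',d['image'])
d=grab('side');cv2.imwrite('pics/s2.png',cv2.resize(d['image'][90:290,200:460],None,fx=2.5,fy=2.5,interpolation=2))
```

```text
t 32.8 p [ 0.5352 -0.0419  0.0736] phi 12.08 tilt 0.58 w 58.1 F [ 0.8  1.1 -2.3] q [-0.2   0.34  1.78 -0.01  1.03 -0.41]
dp units total [ 0.279 -0.045  0.071] ang units [ 0.014 -0.006  0.   ]
wrist green 21333 z 0.1065 slope [-0.01  -0.002] ((530.3736572265625, -19.808837890625), (59.81153869628906, 131.4488067626953), 12.084309577941895)
wrist copper 76 ((537.5451049804688, -59.065040588378906), (13.18651294708252, 54.374996185302734), 15.252044677734375) [ 0.5426 -0.0834  0.1069]
```

View pics/s2.png

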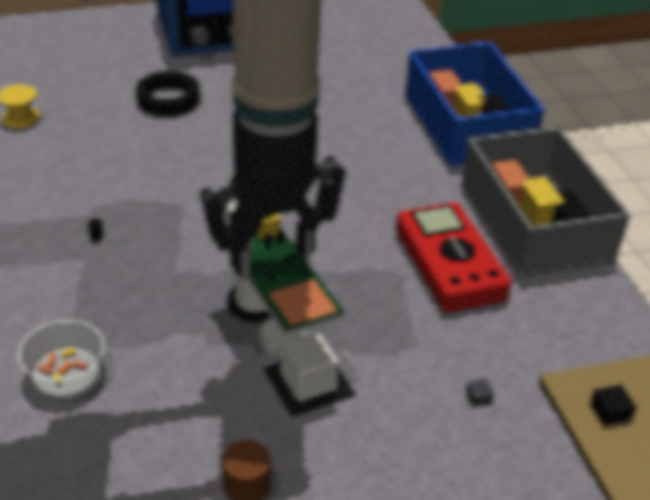

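The board is held level with its copper end (305,300) toward the square post and its components toward the round post. Align and lower.

Emit:
arm_command(
  series=[
    {"dp": [0,-0.045,0.071],"angular": [0,0,0],"gripper": 50},
    {"dp": [0,0,0],"angular": [0.014,-0.006,0],"gripper": 50},
    {"dp": [0.12,0,0],"angular": [0,0,0],"gripper": 50},
    {"dp": [0.12,0,0],"angular": [0,0,0],"gripper": 50},
    {"dp": [0.08,0,0],"angular": [0,0,0],"gripper": 50},
    {"dp": [0,0,0],"angular": [0,0,0],"gripper": 50},
    {"dp": [0,0,0],"angular": [0,0,0],"gripper": 50},
    {"dp": [0,0,0],"angular": [0,0,0],"gripper": 50},
  ],
)

```text
clock: 33.9
position: [0.5469, -0.046, 0.0336]
ee_rot: [0.705, -0.067, 0.703, 0.066]
contact_force: [-0.3, 0.5, -3.4]
width: 0.058
```

Run:
```python
from bd import *
plan(.5443,-.0455,.021,10.8)
d=board('wrist')
```

```text
t 33.9 p [ 0.5469 -0.046   0.0336] phi 10.73 tilt 0.18 w 58.0 F [-0.3  0.5 -3.4] q [-0.21  0.39  1.82 -0.    0.93 -0.4 ]
dp units total [ 0.105  0.008 -0.021] ang units [-0.001  0.002  0.001]
wrist green 21239 z 0.0666 slope [ 0.003 -0.001] ((542.2999877929688, -23.704010009765625), (59.57002639770508, 130.92218017578125), 10.700078010559082)
wrist copper 76 ((548.0736083984375, -63.3292236328125), (13.181225776672363, 54.485992431640625), 14.769641876220703) [ 0.5528 -0.0878  0.0671]
```

Emit:
arm_command(
  series=[
    {"dp": [0,0.005,-0.019],"angular": [0,0,0],"gripper": 50},
    {"dp": [0.04,0,0],"angular": [0,0,0],"gripper": 50},
    {"dp": [0.03,0,0],"angular": [0,0,0],"gripper": 50},
    {"dp": [0.02,0,0],"angular": [0,0,0],"gripper": 50},
    {"dp": [0,0,0],"angular": [0,0,0],"gripper": 50},
    {"dp": [0,0,0],"angular": [0,0,0],"gripper": 50},
    {"dp": [0,0,0],"angular": [0,0,0],"gripper": 50},
    {"dp": [0,0,0],"angular": [0,0,0],"gripper": 50},
  ],
)

```text
clock: 34.95
position: [0.5451, -0.046, 0.0228]
ee_rot: [0.706, -0.067, 0.702, 0.065]
contact_force: [-0.2, 0.2, -3.9]
width: 0.0579
```

Run:
```python
from bd import *
plan(.5443,-.0455,.021,10.8)
d=board('wrist')
```

```text
t 34.95 p [ 0.5451 -0.046   0.0228] phi 10.73 tilt 0.28 w 57.9 F [-0.2  0.2 -3.9] q [-0.21  0.4   1.83 -0.    0.9  -0.4 ]
dp units total [ 0.015  0.005 -0.006] ang units [-0.001  0.003  0.001]
wrist green 21266 z 0.0558 slope [ 0.005 -0.001] ((540.305908203125, -23.6495361328125), (59.627166748046875, 131.0543670654297), 10.791147232055664)
wrist copper 78 ((545.8775024414062, -63.00027847290039), (13.631976127624512, 54.8293571472168), 14.886831283569336) [ 0.5507 -0.0877  0.0565]
```

Emit:
arm_command(
  series=[
    {"dp": [0.012,0,0],"angular": [0,0.003,0.001],"gripper": 50},
    {"dp": [0.008,0,0],"angular": [0,0,0],"gripper": 50},
    {"dp": [0,0,0],"angular": [0,0,0],"gripper": 50},
    {"dp": [0,0,0],"angular": [0,0,0],"gripper": 50},
    {"dp": [0,0,0],"angular": [0,0,0],"gripper": 50},
    {"dp": [0,0,0],"angular": [0,0,0],"gripper": 50},
    {"dp": [0,0,0],"angular": [0,0,0],"gripper": 50},
    {"dp": [0,0,0],"angular": [0,0,0],"gripper": 50},
  ],
)

```text
clock: 36.0
position: [0.5456, -0.0461, 0.0215]
ee_rot: [0.704, -0.066, 0.704, 0.066]
contact_force: [-0.9, 0.4, -0.9]
width: 0.0581
```

Run:
```python
from bd import *
plan(.5443,-.0455,.021,10.8)
d=board('wrist')
```

```text
t 36.0 p [ 0.5456 -0.0461  0.0215] phi 10.73 tilt 0.06 w 58.1 F [-0.9  0.4 -0.9] q [-0.21  0.41  1.83 -0.    0.9  -0.4 ]
dp units total [ 0.005  0.006 -0.009] ang units [-0.001  0.     0.001]
wrist green 21241 z 0.0545 slope [ 0. -0.] ((540.8861694335938, -23.750633239746094), (59.889495849609375, 131.1384735107422), 10.798136711120605)
wrist copper 78 ((546.6277465820312, -63.2545280456543), (13.585576057434082, 54.38522720336914), 14.616259574890137) [ 0.5514 -0.0876  0.0552]
```

The board has landed: top 54.5 mm, level, its weight off the gripper. Release.

Emit:
arm_command(
  series=[
    {"dp": [0,0,0],"angular": [0,0,0],"gripper": 62},
    {"dp": [0,0,0],"angular": [0,0,0],"gripper": 68},
    {"dp": [0,0,0],"angular": [0,0,0],"gripper": 80},
    {"dp": [0,0,0],"angular": [0,0,0],"gripper": 85},
    {"dp": [0,0,0],"angular": [0,0,0],"gripper": 85},
    {"dp": [-0.15,0,0],"angular": [0,0,0],"gripper": 85},
    {"dp": [-0.4,0,0],"angular": [0,0,0],"gripper": 85},
    {"dp": [-0.5,0,0],"angular": [0,0,0],"gripper": 85},
  ],
)

```text
clock: 37.05
position: [0.5426, -0.0454, 0.146]
ee_rot: [0.701, -0.065, 0.707, 0.067]
contact_force: [0.1, -0.2, 0.5]
width: 0.0852
```

Emit:
arm_command(
  series=[
    {"dp": [-0.3,0,0],"angular": [0,0,0],"gripper": 85},
    {"dp": [0,-0.35,-0.25],"angular": [0,0,0],"gripper": 85},
    {"dp": [0,-0.4,-0.28],"angular": [0,0,0],"gripper": 85},
    {"dp": [0,-0.4,-0.28],"angular": [0,0,0],"gripper": 85},
    {"dp": [0,-0.4,-0.28],"angular": [0,0,0],"gripper": 85},
    {"dp": [0,-0.4,-0.28],"angular": [0,0,0],"gripper": 85},
    {"dp": [0,0,0],"angular": [0,0,0],"gripper": 85},
    {"dp": [0,0,0],"angular": [0,0,0],"gripper": 85},
  ],
)

```text
clock: 38.05
position: [0.4269, -0.3142, 0.1903]
ee_rot: [0.706, -0.069, 0.702, 0.065]
contact_force: [-0.4, -0.1, 0.4]
width: 0.0849
```

Run:
```python
from bd import *
plan(.413,-.3005,.1,-20)
im=grab('wrist');cv2.imwrite('pics/w9.png',im['image'])
W=cloud(im);m=(W[...,2]>.025)&(W[...,2]<.06)&(abs(W[...,0]-.413)<.03)&(abs(W[...,1]+.30)<.03)
k=W[m];z=np.percentile(k[:,2],80);k=k[abs(k[:,2]-z)<.005];print('knob',z,cv2.minEnclosingCircle(k[:,:2].astype(np.float32)),k.mean(0))
for n in('wrist','top'):
    d=im if n=='wrist' else grab('top');W=cloud(d);hsv=cv2.cvtColor(d['image'],cv2.COLOR_BGR2HSV)
    z=(W[...,2]>.046)&(W[...,2]<.062)&(abs(W[...,0]-.544)<.11)&(abs(W[...,1]+.045)<.12)
    k=W[z&(hsv[...,1]>70)];A=np.c_[k[:,:2],np.ones(len(k))];c=np.linalg.lstsq(A,k[:,2],rcond=None)[0]
    print(n,'board',len(k),np.median(k[:,2]),c[:2].round(4),cv2.minAreaRect(k[:,:2].astype(np.float32)*1000))
    k=W[z&(hsv[...,1]>90)&(hsv[...,0]<16)];print(n,'copper',len(k),cv2.minAreaRect(k[:,:2].astype(np.float32)*1000),np.median(k[:,2]))
```

```text
t 38.05 p [ 0.4269 -0.3142  0.1903] phi 10.88 tilt 0.46 w 84.9 F [-0.4 -0.1  0.4] q [-0.77  0.22  1.64  0.    1.28 -0.96]
dp units total [ 0.751  0.138 -0.097] ang units [0.343 0.005 0.002]
knob 0.05096013613668199 ((0.4130905866622925, -0.3025495409965515), 0.013027495704591274) [ 0.41288306 -0.30212896  0.05034613]
wrist board 1096 0.05471214726933277 [-0.      0.0074] ((560.91943359375, -130.30636596679688), (60.51518630981445, 12.491575241088867), 10.958727836608887)
wrist copper 634 ((561.0227661132812, -128.6944122314453), (47.05754089355469, 9.304930686950684), 10.774017333984375) 0.0548532119827809
top board 1378 0.05437278845805954 [ 0.0034 -0.0001] ((544.3646240234375, -45.792388916015625), (59.2946662902832, 179.70736694335938), 11.176926612854004)
top copper 341 ((556.6582641601562, -108.72926330566406), (44.303367614746094, 44.87336730957031), 10.403037071228027) 0.05470283573692236
```

View pics/w9.png

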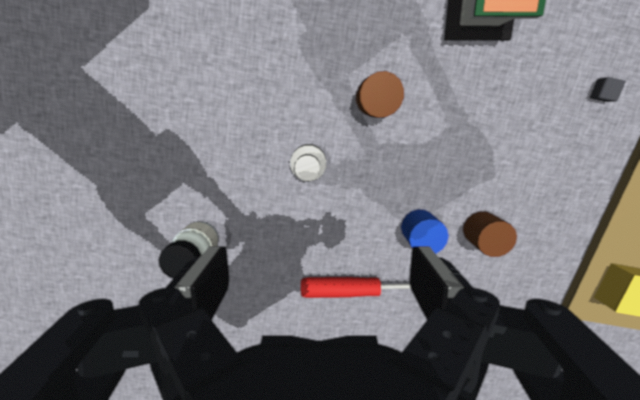

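The board is in place: centre (0.5444, −0.0458), yaw 101°, copper centre (0.5566, −0.1087). The weight is at (308,163), measured at (0.413, −0.302) with its knob top at 50 mm. Descending over it.

Emit:
arm_command(
  series=[
    {"dp": [0,0.125,-0.1],"angular": [0,0.005,0.002],"gripper": 85},
    {"dp": [0.2,0,0],"angular": [0,0,0],"gripper": 85},
    {"dp": [0.3,0,0],"angular": [0,0,0],"gripper": 85},
    {"dp": [0.3,0,0],"angular": [0,0,0],"gripper": 85},
    {"dp": [0.2,0,0],"angular": [0,0,0],"gripper": 85},
    {"dp": [0.1,0,0],"angular": [0,0,0],"gripper": 70},
    {"dp": [0,0,0],"angular": [0,0,0],"gripper": 70},
    {"dp": [0,0,0],"angular": [0,0,0],"gripper": 70},
  ],
)

```text
clock: 39.15
position: [0.4113, -0.2887, 0.0579]
ee_rot: [0.702, -0.073, 0.704, 0.072]
contact_force: [-0.8, -0.1, -0.0]
width: 0.0701
```

```bash
python3 -c "
from h import *
plan(.413,-.302,.011,10.8)"
```

```text
t 39.15 p [ 0.4113 -0.2887  0.0579] phi 11.84 tilt 0.16 w 70.1 F [-0.8 -0.1 -0. ] q [-0.75  0.31  1.88 -0.    0.95 -0.95]
dp units total [ 0.391 -0.111 -0.008] ang units [ 0.012 -0.002  0.001]
```

Emit:
arm_command(
  series=[
    {"dp": [0,-0.111,-0.008],"angular": [0.012,0,0],"gripper": 70},
    {"dp": [0,0,0],"angular": [0,0,0],"gripper": 70},
    {"dp": [0.12,0,0],"angular": [0,0,0],"gripper": 70},
    {"dp": [0.12,0,0],"angular": [0,0,0],"gripper": 70},
    {"dp": [0.09,0,0],"angular": [0,0,0],"gripper": 70},
    {"dp": [0,0,0],"angular": [0,0,0],"gripper": 70},
    {"dp": [0,0,0],"angular": [0,0,0],"gripper": 70},
    {"dp": [0,0,0],"angular": [0,0,0],"gripper": 70},
  ],
)

```text
clock: 40.15
position: [0.414, -0.304, 0.0168]
ee_rot: [0.704, -0.067, 0.704, 0.064]
contact_force: [-0.1, 0.3, -0.3]
width: 0.0702
```

```bash
python3 -c "
from h import *
plan(.413,-.302,.011,10.8);tips()"
```

```text
t 40.15 p [ 0.414  -0.304   0.0168] phi 10.65 tilt 0.2 w 70.2 F [-0.1  0.3 -0.3] q [-0.77  0.37  1.91 -0.    0.86 -0.95]
dp units total [ 0.048  0.018 -0.005] ang units [-0.002 -0.001  0.002]
finger z(world) hist [795   0   0   0   0   0   0   0   0   0   0   0   0   0   0]
finger z(world) hist [818   0   0   0   0   0   0   0   0   0   0   0   0   0   0]
```

Emit:
arm_command(
  series=[
    {"dp": [0,0.018,-0.005],"angular": [0,0,0],"gripper": 70},
    {"dp": [0.045,0,0],"angular": [0,0,0],"gripper": 70},
    {"dp": [0,0,0],"angular": [0,0,0],"gripper": 70},
    {"dp": [0,0,0],"angular": [0,0,0],"gripper": 34},
    {"dp": [0,0,0],"angular": [0,0,0],"gripper": 34},
    {"dp": [0,0,0],"angular": [0,0,0],"gripper": 34},
    {"dp": [0,0,0],"angular": [0,0,0],"gripper": 34},
    {"dp": [0,0,0],"angular": [0,0,0],"gripper": 34},
  ],
)

```text
clock: 41.2
position: [0.4135, -0.3024, 0.0119]
ee_rot: [0.704, -0.067, 0.704, 0.064]
contact_force: [-0.7, 0.1, 0.5]
width: 0.0343
```

```bash
python3 -c "
from h import *
plan(.413,-.302,.011,10.8);tips()
cv2.imwrite('pics/w10.png',cv2.resize(load('wrist')['image'][150:400,190:450],None,fx=2.3,fy=2.3,interpolation=2))"
```

```text
t 41.2 p [ 0.4135 -0.3024  0.0119] phi 10.65 tilt 0.29 w 34.3 F [-0.7  0.1  0.5] q [-0.77  0.38  1.92 -0.    0.84 -0.95]
dp units total [ 0.008  0.004 -0.003] ang units [-0.002  0.     0.003]
finger z(world) hist [389   4   5   4   3   7   7 231 102   0   0  18  25  78  98]
finger z(world) hist [454   4   4   6   3   4   7 214  74   0   0  12  35  70  95]
```

View pics/w10.png

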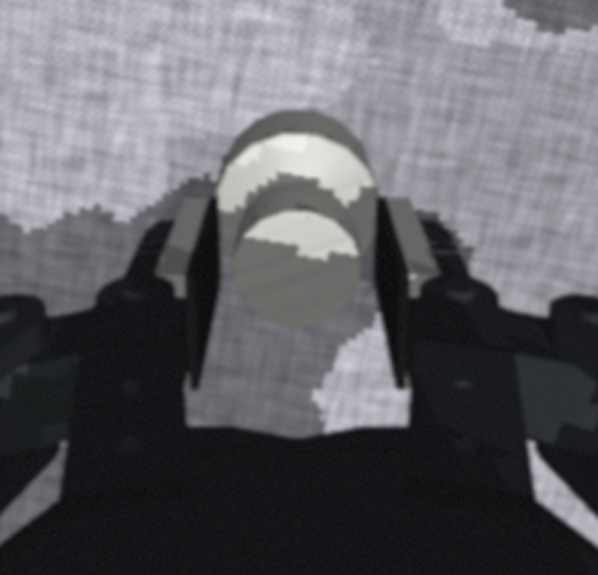

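The knob at (298,265) sits centred between the pads, with the tips at about 34 mm. Close and lift.

Emit:
arm_command(
  series=[
    {"dp": [0.008,0,0],"angular": [0,0,0],"gripper": 34},
    {"dp": [0,0,0],"angular": [0,0,0],"gripper": 15},
    {"dp": [0,0,0],"angular": [0,0,0],"gripper": 15},
    {"dp": [0,0,0],"angular": [0,0,0],"gripper": 15},
    {"dp": [0,0,0],"angular": [0,0,0],"gripper": 15},
    {"dp": [0,0,0],"angular": [0,0,0],"gripper": 15},
    {"dp": [0,0,0],"angular": [0,0,0],"gripper": 15},
    {"dp": [0,0,0],"angular": [0,0,0],"gripper": 15},
  ],
  grip_force=60,
)

```text
clock: 42.25
position: [0.4134, -0.3024, 0.0112]
ee_rot: [0.704, -0.067, 0.704, 0.064]
contact_force: [-0.9, 0.2, 0.4]
width: 0.0239
```

```bash
python3 -c "
from h import *
plan(.5566,-.1087,.15,10.8)"
```

```text
t 42.25 p [ 0.4134 -0.3024  0.0112] phi 10.66 tilt 0.29 w 23.9 F [-0.9  0.2  0.4] q [-0.77  0.38  1.92 -0.    0.84 -0.95]
dp units total [-1.164  1.36   1.471] ang units [-0.002  0.     0.003]
```

Emit:
arm_command(
  series=[
    {"dp": [-0.1,0,0],"angular": [0,0,0],"gripper": 15},
    {"dp": [-0.3,0,0],"angular": [0,0,0],"gripper": 15},
    {"dp": [-0.4,0,0],"angular": [0,0,0],"gripper": 15},
    {"dp": [-0.4,0,0],"angular": [0,0,0],"gripper": 15},
    {"dp": [0,0,0],"angular": [0,0,0],"gripper": 15},
    {"dp": [0,0,0],"angular": [0,0,0],"gripper": 15},
    {"dp": [0,0,0],"angular": [0,0,0],"gripper": 15},
    {"dp": [0,0,0],"angular": [0,0,0],"gripper": 15},
  ],
)

```text
clock: 43.25
position: [0.4093, -0.2977, 0.1553]
ee_rot: [0.701, -0.064, 0.707, 0.068]
contact_force: [-0.7, 0.4, -4.2]
width: 0.0237
```

```bash
python3 -c "
from h import *
plan(.5566,-.1087,.13,10.8)
d=grab('side');p=get_state()['position'];u,v=map(int,proj(d,p+[0,0,.01]))
cv2.imwrite('pics/s3.png',cv2.resize(d['image'][v-70:v+70,u-90:u+90],None,fx=3.5,fy=3.5,interpolation=2))"
```

```text
t 43.25 p [ 0.4093 -0.2977  0.1553] phi 10.66 tilt 0.58 w 23.7 F [-0.7  0.4 -4.2] q [-0.76  0.22  1.73 -0.    1.2  -0.95]
dp units total [0.208 1.32  1.499] ang units [-0.002 -0.005 -0.004]
```

View pics/s3.png

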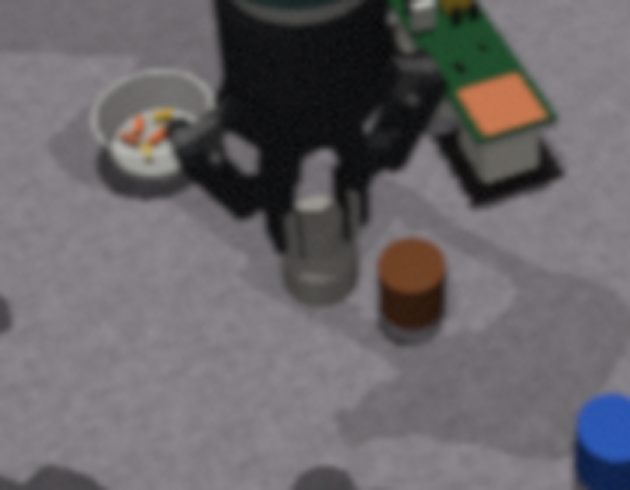

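The weight at (320,250) hangs upright, and the copper patch is visible at (505,105). Carry over.

Emit:
arm_command(
  series=[
    {"dp": [0,0.15,0.17],"angular": [0,-0.005,-0.004],"gripper": 15},
    {"dp": [0,0.25,0.28],"angular": [0,0,0],"gripper": 15},
    {"dp": [0,0.3,0.34],"angular": [0,0,0],"gripper": 15},
    {"dp": [0,0.3,0.34],"angular": [0,0,0],"gripper": 15},
    {"dp": [0,0.2,0.23],"angular": [0,0,0],"gripper": 15},
    {"dp": [0,0.12,0.14],"angular": [0,0,0],"gripper": 15},
    {"dp": [0,0,0],"angular": [0,0,0],"gripper": 15},
    {"dp": [0,0,0],"angular": [0,0,0],"gripper": 15},
  ],
)

```text
clock: 44.3
position: [0.5591, -0.1035, 0.1477]
ee_rot: [0.7, -0.063, 0.708, 0.067]
contact_force: [-0.4, -0.4, -2.6]
width: 0.0232
```

```bash
python3 -c "
from h import *
plan(.5566,-.1087,.09,10.8)"
```

```text
t 44.3 p [ 0.5591 -0.1035  0.1477] phi 10.54 tilt 0.68 w 23.2 F [-0.4 -0.4 -2.6] q [-0.31  0.31  1.61 -0.    1.23 -0.49]
dp units total [ 0.481 -0.041 -0.023] ang units [-0.003 -0.007 -0.004]
```

Emit:
arm_command(
  series=[
    {"dp": [0,-0.041,-0.023],"angular": [-0.003,-0.007,-0.004],"gripper": 15},
    {"dp": [0.1,0,0],"angular": [0,0,0],"gripper": 15},
    {"dp": [0.15,0,0],"angular": [0,0,0],"gripper": 15},
    {"dp": [0.15,0,0],"angular": [0,0,0],"gripper": 15},
    {"dp": [0.1,0,0],"angular": [0,0,0],"gripper": 15},
    {"dp": [0,0,0],"angular": [0,0,0],"gripper": 15},
    {"dp": [0,0,0],"angular": [0,0,0],"gripper": 15},
    {"dp": [0,0,0],"angular": [0,0,0],"gripper": 15},
  ],
)

```text
clock: 45.3
position: [0.5542, -0.1136, 0.0846]
ee_rot: [0.704, -0.065, 0.704, 0.064]
contact_force: [0.7, 0.4, -3.4]
width: 0.0236
```

```bash
python3 -c "
from h import *
plan(.5566,-.1087,.067,10.8)"
```

```text
t 45.3 p [ 0.5542 -0.1136  0.0846] phi 10.45 tilt 0.11 w 23.6 F [ 0.7  0.4 -3.4] q [-0.32  0.36  1.71 -0.    1.07 -0.51]
dp units total [0.147 0.037 0.027] ang units [-0.004  0.     0.001]
```

Emit:
arm_command(
  series=[
    {"dp": [0,0.037,0.027],"angular": [-0.004,0,0],"gripper": 15},
    {"dp": [0,0,0],"angular": [0,0,0],"gripper": 15},
    {"dp": [0.05,0,0],"angular": [0,0,0],"gripper": 15},
    {"dp": [0.05,0,0],"angular": [0,0,0],"gripper": 15},
    {"dp": [0.02,0,0],"angular": [0,0,0],"gripper": 15},
    {"dp": [0,0,0],"angular": [0,0,0],"gripper": 15},
    {"dp": [0,0,0],"angular": [0,0,0],"gripper": 15},
    {"dp": [0,0,0],"angular": [0,0,0],"gripper": 15},
  ],
)

```text
clock: 46.3
position: [0.5576, -0.1083, 0.07]
ee_rot: [0.705, -0.068, 0.703, 0.066]
contact_force: [-0.4, -0.2, -4.5]
width: 0.0234
```

```bash
python3 -c "
from h import *
plan(.5566,-.1087,.066,10.8)"
```

```text
t 46.3 p [ 0.5576 -0.1083  0.07  ] phi 10.85 tilt 0.19 w 23.4 F [-0.4 -0.2 -4.5] q [-0.31  0.38  1.73 -0.    1.03 -0.5 ]
dp units total [ 0.034 -0.001 -0.008] ang units [0.001 0.001 0.002]
```

Position is within 1 mm and about 4 mm up. Small steps down.

Emit:
arm_command(
  series=[
    {"dp": [0.012,0,-0.008],"angular": [0,0.001,0.002],"gripper": 15},
    {"dp": [0.008,0,0],"angular": [0,0,0],"gripper": 15},
    {"dp": [0.008,0,0],"angular": [0,0,0],"gripper": 15},
    {"dp": [0.006,0,0],"angular": [0,0,0],"gripper": 15},
    {"dp": [0,0,0],"angular": [0,0,0],"gripper": 15},
    {"dp": [0,0,0],"angular": [0,0,0],"gripper": 15},
    {"dp": [0,0,0],"angular": [0,0,0],"gripper": 15},
    {"dp": [0,0,0],"angular": [0,0,0],"gripper": 15},
  ],
)

```text
clock: 47.3
position: [0.5568, -0.1086, 0.066]
ee_rot: [0.704, -0.067, 0.704, 0.067]
contact_force: [0.7, -0.7, -3.7]
width: 0.0236
```

```bash
python3 -c "
from h import *
plan(.5566,-.1087,.066,10.8)"
```

```text
t 47.3 p [ 0.5568 -0.1086  0.066 ] phi 10.85 tilt 0.05 w 23.6 F [ 0.7 -0.7 -3.7] q [-0.32  0.38  1.73  0.    1.03 -0.51]
dp units total [ 0.    -0.001 -0.002] ang units [ 0.001  0.001 -0.   ]
```

Still fully carried. Another 1.5 mm or so in tiny steps.

Emit:
arm_command(
  series=[
    {"dp": [0.006,0,0],"angular": [0,0,0],"gripper": 15},
    {"dp": [0.005,0,0],"angular": [0,0,0],"gripper": 15},
    {"dp": [0.005,0,0],"angular": [0,0,0],"gripper": 15},
    {"dp": [0,0,0],"angular": [0,0,0],"gripper": 15},
    {"dp": [0,0,0],"angular": [0,0,0],"gripper": 15},
    {"dp": [0,0,0],"angular": [0,0,0],"gripper": 15},
    {"dp": [0,0,0],"angular": [0,0,0],"gripper": 15},
    {"dp": [0,0,0],"angular": [0,0,0],"gripper": 15},
  ],
)

```text
clock: 48.3
position: [0.5569, -0.1085, 0.0652]
ee_rot: [0.704, -0.067, 0.703, 0.067]
contact_force: [-0.7, 0.6, 0.1]
width: 0.0234
```

```bash
python3 -c "
from h import *
plan(.5566,-.1087,.066,10.8)"
```

```text
t 48.3 p [ 0.5569 -0.1085  0.0652] phi 10.86 tilt 0.09 w 23.4 F [-0.7  0.6  0.1] q [-0.32  0.38  1.74  0.    1.02 -0.51]
dp units total [-0.007 -0.001 -0.003] ang units [ 0.001  0.001 -0.   ]
```

The weight is resting on the board and the load is off the gripper. Open, then withdraw straight up.

Emit:
arm_command(
  series=[
    {"dp": [0,0,0],"angular": [0,0,0],"gripper": 28},
    {"dp": [0,0,0],"angular": [0,0,0],"gripper": 34},
    {"dp": [0,0,0],"angular": [0,0,0],"gripper": 50},
    {"dp": [0,0,0],"angular": [0,0,0],"gripper": 60},
    {"dp": [-0.05,0,0],"angular": [0,0,0],"gripper": 70},
    {"dp": [-0.2,0,0],"angular": [0,0,0],"gripper": 70},
    {"dp": [-0.4,0,0],"angular": [0,0,0],"gripper": 70},
    {"dp": [-0.4,0,0],"angular": [0,0,0],"gripper": 70},
  ],
)

```text
clock: 49.3
position: [0.5554, -0.1083, 0.1919]
ee_rot: [0.703, -0.066, 0.705, 0.068]
contact_force: [0.4, -0.5, 0.7]
width: 0.0699
```

Emit:
arm_command(
  series=[
    {"dp": [-0.3,0,0],"angular": [0,0,0],"gripper": 70},
    {"dp": [-0.1,0,-0.3],"angular": [0,0,0],"gripper": 70},
    {"dp": [0,-0.2,-0.4],"angular": [0,0,0],"gripper": 70},
    {"dp": [0,-0.3,-0.4],"angular": [0,0,0],"gripper": 70},
    {"dp": [0,-0.3,-0.3],"angular": [0,0,0],"gripper": 70},
    {"dp": [0,0,0],"angular": [0,0,0],"gripper": 70},
    {"dp": [0,0,0],"angular": [0,0,0],"gripper": 70},
    {"dp": [0,0,0],"angular": [0,0,0],"gripper": 70},
  ],
)

```text
clock: 50.3
position: [0.4093, -0.2375, 0.2502]
ee_rot: [0.708, -0.07, 0.699, 0.066]
contact_force: [-0.1, 0.2, -0.0]
width: 0.0701
```

Run:
```python
from bd import *
d=grab('top');W=cloud(d);hsv=cv2.cvtColor(d['image'],cv2.COLOR_BGR2HSV)
near=(abs(W[...,0]-.544)<.11)&(abs(W[...,1]+.045)<.12)
z=(W[...,2]>.046)&(W[...,2]<.062)&near
k=W[z&(hsv[...,1]>70)];A=np.c_[k[:,:2],np.ones(len(k))];c=np.linalg.lstsq(A,k[:,2],rcond=None)[0]
print('board',np.median(k[:,2]),c[:2].round(4),cv2.minAreaRect(k[:,:2].astype(np.float32)*1000))
k=W[(W[...,2]>.095)&(W[...,2]<.115)&near];print('knob',len(k),k.mean(0),cv2.minEnclosingCircle(k[:,:2].astype(np.float32)))
s=grab('side');a=cv2.resize(s['image'][140:290,240:440],(400,300),interpolation=2);b=cv2.resize(d['image'][150:270,240:400],(400,300),interpolation=2)
cv2.imwrite('pics/end.png',np.hstack([a,b]));plan(.5,0,.2,10)
```

```text
board 0.05428072426258246 [0.0009 0.0002] ((544.6954345703125, -45.68995666503906), (59.35221862792969, 179.8047637939453), 10.75925064086914)
knob 103 [ 0.55627055 -0.10666989  0.10372777] ((0.5562286972999573, -0.10655122250318527), 0.012816047295928001)
t 50.4 p [ 0.4093 -0.2373  0.25  ] phi 11.07 tilt 0.79 w 70.2 F [-0.   0.7  0.3] q [-0.68  0.09  1.64  0.    1.39 -0.87]
dp units total [0.415 1.799 1.116] ang units [0.012 0.007 0.005]
```

View pics/end.png

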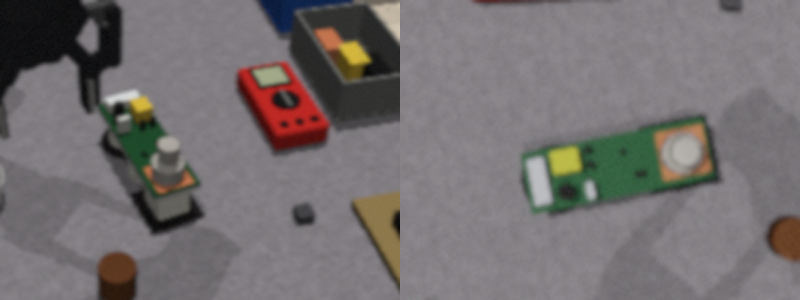

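The weight stands upright on the copper patch, at (168,165) in the side crop and (685,152) in the top crop. It is about 2 mm off the patch centre. The board is level and centred, the multimeter looks untouched, and the arm is clear. Handing in.

```bash
python3 -c "
from rig import sign_off
print(sign_off())"
```

```text
the job is handed in; nothing more can be done
None
```

The job is done and handed in at about 50 s. Both posts stand on their own pads, the board lies across them over the light, and the weight is on the copper patch. `sign_off` gives no verdict, so the figures below are my own camera measurements.

**Last checks:**
- **Posts:** the round post was about 1 mm from its pad's centre and the square post about 2 mm. I measured this before the board went on. The final pictures show both upright, but I did not measure them again under the board.
- **Board:** its centre is under 1 mm from the light's centre, its top is level at 54.3 mm, and it is in line with the row. The component end is over the round post.
- **Weight:** it was set down gently and the gripper's load faded to zero on contact. It stands upright about 2 mm from the patch centre.
- **Multimeter:** it looks untouched in the pictures; I did not measure its position.

**What failed or disagreed:**
- **Missed grasps:** the first two closings on the board missed, because the fingers shut above it. The depth image put the finger ends about 23 mm behind the reported tool point, where the text says they are at that point. I grasped lower after that, and the third try held.
- **Gripper width:** the readings ran 1.5 to 3.5 mm below the stated sizes of the things held.

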